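# Re-rack the colour-coded tubes in reverse order

### The arm

A 6-joint arm with a two-finger parallel gripper is mounted at the origin on the work surface. World frame = base frame: x ahead of the robot, y to its left, z up, the work surface at z = 0. Lengths are in m, angles in rad, forces in N, time in s.
With the tool pointing down it reaches from about 0.375 to 0.75 m from the base axis. Payload 9 kg.
Tool frame: the origin (TCP) lies midway between the tips of the shut fingers; the grasp point (between the pads) lies behind it (r.tcp_to_grasp is the z of the grasp point in the tool frame, in m); z points along the fingers, y is the direction in which the jaws open and shut (so a half turn about z gives the same grasp; the last joint's range is limited). The gripper opens to 85 mm and grips with 20 to 120 N. Pads are 22 mm wide; open, the fingers measure 114 mm over their backs; the gripper's body (76 mm by 85 mm) begins 54 mm behind the grasp point. The pads swing forward as they close: fully open they stand 13 mm farther back than shut.
Start: joints at [1.022, 0.104, 0.097, 1.564, 0, 1.353], TCP at [0.195, 0.568, 0.197] pointing down, gripper open.
Joint ranges: [-2.99, 2.99], [-0.84, 1.86], [-1.1, 1.16], [-1.84, 2.11], [-1.51, 1.56], [-3.14, 3.14]. Speed limits (rad/s): [2.22, 2.22, 2.57, 3.14, 3.14, 3.14].

### API

Orientations are given as a unit quaternion [w, x, y, z].
In Python, from plant import r gives the robot as it stands.
- The arm moves only by the shell command python3 -m inch 'ROWS' [FORCE]. ROWS is JSON, a list of rows, each a list of 3 entries, a list of its own where there are three numbers: the opening, from -1 (shut) to 1 (fully open), so that 0 is half open, then the shift along the world's x, y, z in cm, then the turn about the world's z in degrees. A call has 1 to 10 rows; each row shifts and turns the pose as measured when the row begins; what a row does not reach is not made up. A row lasts 1/12 s, in which the tool goes at most 41.7 mm and 7.16 degrees, less where a joint would pass 70% of its speed; a pose out of reach is approached as far as the arm can. A call is refused whole if a number of a shift passes 4.17 or a number of a turn 7.16, either way. A call with a gripper value outside its range is refused whole. The fingers move at their own pace and stop on an object; FORCE is the grip in N (left out, the last holds). Time passes only in rows, so rows that do not move let the fingers close. It gives the time, the measured TCP pose, the force and the opening at its end, in the units of the state.
- r.observe(): the state, without advancing time (a new reading comes with each control period).
- r.snapshot(name): name is "scene" or "top" or "wrist"; returns a dict with "color" (400x640x3 uint8, red, green, blue), "fx", "fy", "cx", "cy" (pixels), "rvec" (rotation vector, rad) and "tvec" (3), from world to camera coordinates, as OpenCV has them; the wrist camera has in their place "mount" (4x4, takes a point from camera to tool coordinates, whose origin is the TCP and whose axes are the flange's). Camera axes: x right, y down, z forward; pixel columns grow to the right and rows downward; lengths in m; the calibration is good to about 2 mm. A picture is of the moment at which its call begins: read the wrist's pose just before it. There is no depth.
- r.job_done(): hands the job in, once; it reports no verdict.
Trained networks look in the newest picture that a camera, given by its name, has taken for a name from the list of things; names that differ only in an ending like _2 or _b are one class to them, and where a whole thing is asked for, a point or a joint stands for the part that bears it (a point fixed in the world has none). Each returns a list of dicts, best first, with "p" (0 to 1); they miss things now and then, are a little off and sometimes report something else, mostly with a low value. They report only what shows in the picture. A call takes as long as a camera call.
- r.spot_in(camera, label): "box" ([left, top, right, bottom] in pixels, round what is visible of it).
- r.regions_of(camera, label): "mask" (400x640 bool, what is visible of it) and "box" ([left, top, right, bottom] in pixels, round what is visible of it).
The state is a dict: "time_s": time; "qpos": joint angles; "qd": joint speeds; "effort": joint torques, N m; "eef_pos": TCP position; "tool_rot": TCP orientation; "force": force on the tool from outside, world axes, zero at the start; "ft_torque": the same for the moment, N m; "grip_width": finger opening in m.
Only numpy, scipy, OpenCV 4.12 (cv2) and the standard library are available. Lean on these libraries where they do the work, as an engineer would, in place of code of your own. Each camera call takes 0.05 s, during which the arm holds its last target.

### The job

Move the four steel tubes from the wooden rack to the black rack, in reverse order counted from the racks' white ends: the tube nearest the white bar of the wooden rack goes on the pin farthest from the white bar of the black rack, and so on along the row, until the one that was farthest ends up nearest. Each tube must stand upright over its own pin, fully down on the seat, and be let go. Do not tip a tube over, and leave the jar, the bottle and the cup where they stand.

Things in the scene. Friction and masses are not known exactly. Their poses are not given: they have to be found in the camera images.
- red_mid (a point): centre, half-way up, of the loose steel tube with a red-painted upper end: a plain open tube standing upright, 80 mm tall, 40 mm outside diameter, 32 mm bore right through, 0.2 to 0.4 kg; this point is on its axis, 40 mm above its lower end and 40 mm below its upper; its z axis runs up along the tube
- yellow_mid (a point): centre, half-way up, of the loose steel tube with a yellow-painted upper end: a plain open tube standing upright, 80 mm tall, 40 mm outside diameter, 32 mm bore right through, 0.2 to 0.4 kg; this point is on its axis, 40 mm above its lower end and 40 mm below its upper; its z axis runs up along the tube
- green_mid (a point): centre, half-way up, of the loose steel tube with a green-painted upper end: a plain open tube standing upright, 80 mm tall, 40 mm outside diameter, 32 mm bore right through, 0.2 to 0.4 kg; this point is on its axis, 40 mm above its lower end and 40 mm below its upper; its z axis runs up along the tube
- blue_mid (a point): centre, half-way up, of the loose steel tube with a blue-painted upper end: a plain open tube standing upright, 80 mm tall, 40 mm outside diameter, 32 mm bore right through, 0.2 to 0.4 kg; this point is on its axis, 40 mm above its lower end and 40 mm below its upper; its z axis runs up along the tube
- red_seat: red plastic seat fixed on the full rack under the red tube at the start; it stays there and so shows where that tube came from. Slab 66 x 48 mm, 8 mm thick, with a steel pin 14 mm in diameter rising 24 mm above it that goes up inside the tube. Origin: centre of the slab's underside; x and y parallel to the rack's
- yellow_seat: yellow plastic seat fixed on the full rack under the yellow tube at the start; it stays there and so shows where that tube came from. Slab 66 x 48 mm, 8 mm thick, with a steel pin 14 mm in diameter rising 24 mm above it that goes up inside the tube. Origin: centre of the slab's underside; x and y parallel to the rack's
- green_seat: green plastic seat fixed on the full rack under the green tube at the start; it stays there and so shows where that tube came from. Slab 66 x 48 mm, 8 mm thick, with a steel pin 14 mm in diameter rising 24 mm above it that goes up inside the tube. Origin: centre of the slab's underside; x and y parallel to the rack's
- blue_seat: blue plastic seat fixed on the full rack under the blue tube at the start; it stays there and so shows where that tube came from. Slab 66 x 48 mm, 8 mm thick, with a steel pin 14 mm in diameter rising 24 mm above it that goes up inside the tube. Origin: centre of the slab's underside; x and y parallel to the rack's
- full_rack: rack holding the tubes at the start: wooden board 310 (y) x 74 (x) x 12 mm, fixed to the bench; white bar across its +y end. Origin: centre of its underside, on the bench; z up. Four places at x = 0, y = -112.5, -37.5, +37.5, +112.5 mm, each with one coloured seat, in any order; a standing tube's lower end is 20 mm and its centre 60 mm above the origin
- empty_rack: rack to fill: black board 310 (y) x 74 (x) x 12 mm, fixed to the bench; white bar across its +y end. Origin: centre of its underside, on the bench; z up. Four places at x = 0, y = -112.5, -37.5, +37.5, +112.5 mm, each a grey seat (top 20 mm above the origin) with a steel pin 14 mm in diameter, tapered tip 44 mm above the origin. A tube over a pin has 9 mm play each way; seated, its centre is 60 mm above the origin
- jar: bystander, to be left where it stands: glass jar with a steel lid, 68 mm in diameter, 90 mm tall; origin at the centre of its underside
- oil_bottle: bystander, to be left where it stands: white plastic bottle with an orange cap, 60 mm in diameter, 100 mm tall; origin at the centre of its underside
- cup: bystander, to be left where it stands: empty orange plastic cup, 60 mm across, 70 mm tall; origin at the centre of its underside

How it is judged:
At the end, for the whole second after the job is handed in: Each tube stands on the black rack at the place mirroring its old one (nth from the white end becomes nth from the other end): within 12 mm of the pin along and across the rack, centre 60 +- 6 mm above the rack's underside, leaning under 7 degrees, at rest and let go (((y of red_seat in the frame of full_rack between -0.1325 and -0.0925 m and y of red_mid in the frame of empty_rack between 0.1005 and 0.1245 m) or (y of red_seat in the frame of full_rack between -0.0575 and -0.0175 m and y of red_mid in the frame of empty_rack between 0.0255 and 0.0495 m) or (y of red_seat in the frame of full_rack between 0.0175 and 0.0575 m and y of red_mid in the frame of empty_rack between -0.0495 and -0.0255 m) or (y of red_seat in the frame of full_rack between 0.0925 and 0.1325 m and y of red_mid in the frame of empty_rack between -0.1245 and -0.1005 m)) and x of red_mid in the frame of empty_rack between -0.012 and 0.012 m and z of red_mid in the frame of empty_rack between 0.054 and 0.066 m and angle between each of red_mid, yellow_mid, green_mid, blue_mid's own z axis and vertical below 0.12 rad and contact force between the fingers and red_tube below 0.05 N and linear speed of each of red_tube, yellow_tube, green_tube, blue_tube below 0.02 m/s and ((y of yellow_seat in the frame of full_rack between -0.1325 and -0.0925 m and y of yellow_mid in the frame of empty_rack between 0.1005 and 0.1245 m) or (y of yellow_seat in the frame of full_rack between -0.0575 and -0.0175 m and y of yellow_mid in the frame of empty_rack between 0.0255 and 0.0495 m) or (y of yellow_seat in the frame of full_rack between 0.0175 and 0.0575 m and y of yellow_mid in the frame of empty_rack between -0.0495 and -0.0255 m) or (y of yellow_seat in the frame of full_rack between 0.0925 and 0.1325 m and y of yellow_mid in the frame of empty_rack between -0.1245 and -0.1005 m)) and x of yellow_mid in the frame of empty_rack between -0.012 and 0.012 m and z of yellow_mid in the frame of empty_rack between 0.054 and 0.066 m and contact force between the fingers and yellow_tube below 0.05 N and ((y of green_seat in the frame of full_rack between -0.1325 and -0.0925 m and y of green_mid in the frame of empty_rack between 0.1005 and 0.1245 m) or (y of green_seat in the frame of full_rack between -0.0575 and -0.0175 m and y of green_mid in the frame of empty_rack between 0.0255 and 0.0495 m) or (y of green_seat in the frame of full_rack between 0.0175 and 0.0575 m and y of green_mid in the frame of empty_rack between -0.0495 and -0.0255 m) or (y of green_seat in the frame of full_rack between 0.0925 and 0.1325 m and y of green_mid in the frame of empty_rack between -0.1245 and -0.1005 m)) and x of green_mid in the frame of empty_rack between -0.012 and 0.012 m and z of green_mid in the frame of empty_rack between 0.054 and 0.066 m and contact force between the fingers and green_tube below 0.05 N and ((y of blue_seat in the frame of full_rack between -0.1325 and -0.0925 m and y of blue_mid in the frame of empty_rack between 0.1005 and 0.1245 m) or (y of blue_seat in the frame of full_rack between -0.0575 and -0.0175 m and y of blue_mid in the frame of empty_rack between 0.0255 and 0.0495 m) or (y of blue_seat in the frame of full_rack between 0.0175 and 0.0575 m and y of blue_mid in the frame of empty_rack between -0.0495 and -0.0255 m) or (y of blue_seat in the frame of full_rack between 0.0925 and 0.1325 m and y of blue_mid in the frame of empty_rack between -0.1245 and -0.1005 m)) and x of blue_mid in the frame of empty_rack between -0.012 and 0.012 m and z of blue_mid in the frame of empty_rack between 0.054 and 0.066 m and contact force between the fingers and blue_tube below 0.05 N); the robot touches nothing.
It fails at once if a tube is tipped over (leans more than 45 degrees) (angle between any of red_mid, yellow_mid, green_mid, blue_mid's own z axis and vertical above 0.785 rad).
It fails at once if the jar is shifted or knocked over (its base moves more than 30 mm, or it leans more than 30 degrees) (distance of jar from where it was at the start of the episode above 0.03 m or angle between jar's own z axis and vertical above 0.52 rad).
It fails at once if the oil bottle is shifted or knocked over (its base moves more than 30 mm, or it leans more than 30 degrees) (distance of oil_bottle from where it was at the start of the episode above 0.03 m or angle between oil_bottle's own z axis and vertical above 0.52 rad).
It fails at once if the cup is shifted or knocked over (its base moves more than 30 mm, or it leans more than 30 degrees) (distance of cup from where it was at the start of the episode above 0.03 m or angle between cup's own z axis and vertical above 0.52 rad).
It also fails if it takes over 128 s, if anything falls off the work surface, if the arm or the gripper's body presses on something with over 40 N, if the wrist force passes 120 N, or if a joint passes its speed limit or range.

## Working session

There is one attempt and no reset: what is moved stays moved. The work goes in short steps, Python scripts to look and compute and a shell command to move; the robot and the scene stay as the last step left them, time stands still between calls to the robot, and variables do not carry over. Pictures are saved under pics/ and viewed, and the job is handed in when it is done.

```bash
ls; mkdir -p pics; python3 - <<'E'
from plant import r
import cv2
s=r.observe(); print({k:s[k] for k in ('time_s','eef_pos','tool_rot','grip_width','force')}, r.tcp_to_grasp)
for n in ('scene','top'):
    p=r.snapshot(n); cv2.imwrite(f'pics/{n}0.png',cv2.cvtColor(p['color'],cv2.COLOR_RGB2BGR)); print(n,p['fx'],p['fy'],p['cx'],p['cy'],p['rvec'],p['tvec'])
E
```

```text
pics
{'time_s': 0.0, 'eef_pos': array([0.19467915, 0.56715432, 0.19615317]), 'tool_rot': array([-2.41970333e-04,  1.64654297e-01,  9.86351132e-01, -5.90476809e-04]), 'grip_width': 0.08539061516388978, 'force': array([1.03637947, 0.0860521 , 0.13168618])} -0.0187
scene 426.34384515066324 426.34384515066324 317.67899252469306 200.13049087181858 [ 2.19304963  1.56318425 -0.4249661 ] [-0.18038242 -0.46994126  1.69602431]
top 491.68496969909813 491.68496969909813 325.3886029400408 199.47847979476825 [ 2.13277589 -2.12157396  0.21249343] [-0.00293302  0.60385044  1.33604047]
```

View pics/scene0.png

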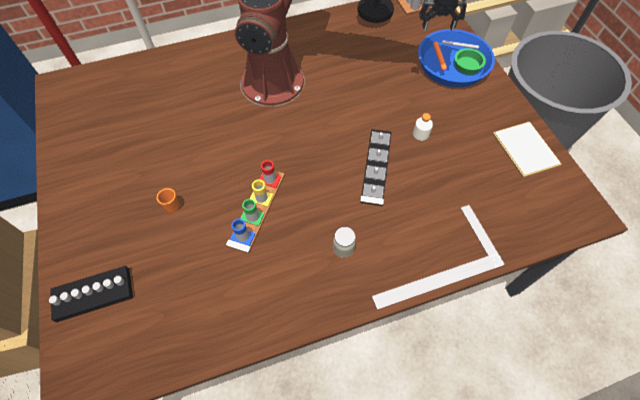

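View pics/top0.png

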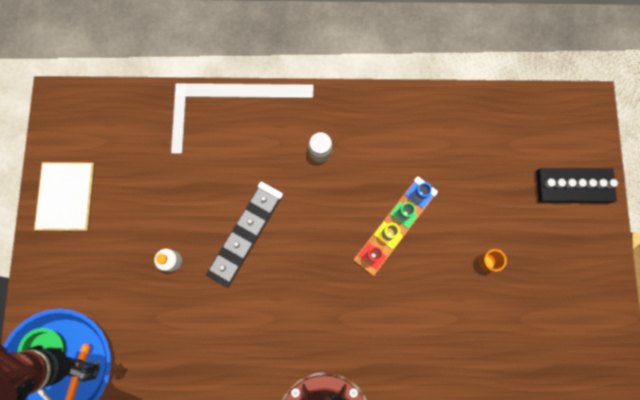

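The white bars are at the far ends of both racks, at about (425,185) and (270,188) in the top view. Counting from the white end, the tubes are blue, green, yellow, red.

```bash
cat > h.py <<'E'
from plant import r
import cv2, numpy as np
def cam(p):
    R=cv2.Rodrigues(np.array(p['rvec'],float))[0]; return R,np.array(p['tvec'],float)
def back(p,uv,z):
    R,t=cam(p); d=R.T@np.array([(uv[0]-p['cx'])/p['fx'],(uv[1]-p['cy'])/p['fy'],1.]); c=-R.T@t
    return c+d*(z-c[2])/d[2]
def proj(p,X):
    R,t=cam(p); q=R@np.array(X)+t; return np.array([p['cx']+p['fx']*q[0]/q[2],p['cy']+p['fy']*q[1]/q[2]])
E
python3 - <<'E'
from h import *
for n in ('top','scene'):
    p=r.snapshot(n); im=cv2.cvtColor(p['color'],cv2.COLOR_RGB2BGR)
    crop=im[160:300,190:460] if n=='top' else im[110:270,210:420]
    cv2.imwrite(f'pics/{n}1.png',cv2.resize(crop,None,fx=2.9,fy=2.9,interpolation=cv2.INTER_CUBIC))
    R,t=cam(p); print(n,'campos',(-R.T@t).round(3))
    for l in ['full_rack','empty_rack','red_seat','yellow_seat','green_seat','blue_seat','red_mid','yellow_mid','green_mid','blue_mid','jar','oil_bottle','cup']:
        for d in r.regions_of(n,l)[:1]:
            c,w,a=cv2.minAreaRect(np.argwhere(d['mask'])[:,::-1].astype(np.float32))
            z={'_rack':.012,'_seat':.02,'_mid':.06}.get(l[l.rfind('_'):],.05)
            print(l,round(d['p'],2),np.round(d['box']),np.round(c,1),np.round(w,1),round(a,1),back(p,c,z).round(4), d['mask'].sum())
E
```

```text
top campos [0.343 0.014 1.426]
full_rack 0.67 [352. 177. 437. 272.] [394.6 225.6] [ 26.4 106. ] 37.4 [ 0.5366 -0.2015  0.012 ] 772
empty_rack 0.77 [207. 181. 284. 289.] [244.2 234.3] [ 26.  108.4] 30.8 [0.5088 0.2335 0.012 ] 2732
red_seat 0.6 [360. 239. 387. 270.] [372.  256.1] [23.4 16.2] 36.9 [ 0.4473 -0.1338  0.02  ] 232
yellow_seat 0.72 [377. 221. 402. 248.] [387.4 235.4] [24.3 17.7] 38.2 [ 0.5071 -0.1789  0.02  ] 302
green_seat 0.77 [393. 204. 417. 229.] [403.  215.5] [23.2 16.4] 40.6 [ 0.5651 -0.2252  0.02  ] 239
blue_seat 0.6 [405. 190. 434. 207.] [419.  195.1] [21.5 14.8] 37.6 [ 0.6257 -0.2735  0.02  ] 98
red_mid 0.68 [366. 246. 385. 262.] [374.5 254.5] [15. 15.] 90.0 [ 0.4489 -0.1365  0.06  ] 135
yellow_mid 0.57 [382. 225. 399. 242.] [390.5 232.5] [14.1 18.4] 45.0 [ 0.5105 -0.1822  0.06  ] 191
green_mid 0.81 [399. 205. 416. 220.] [405.5 211. ] [14.8 20.5] 45.0 [ 0.5717 -0.2258  0.06  ] 254
blue_mid 0.61 [413. 178. 430. 200.] [421.4 191.8] [13.4 20.5] 39.8 [ 0.6272 -0.2725  0.06  ] 222
jar 0.69 [308. 136. 327. 162.] [319. 147.] [28. 22.] 90.0 [0.7604 0.0194 0.05  ] 528
oil_bo
[... 561 characters left out ...]
1.] 90.0 [ 0.5782 -0.232   0.02  ] 116
red_mid 0.63 [260. 158. 274. 182.] [267.9 171.9] [22.9 12.4] 78.7 [ 0.4478 -0.1364  0.06  ] 263
yellow_mid 0.8 [252. 182. 262. 205.] [259.2 191.4] [23.8 12.4] 76.0 [ 0.5112 -0.1831  0.06  ] 269
green_mid 0.49 [243. 200. 259. 223.] [250.2 210.6] [24. 13.] 73.3 [ 0.5698 -0.2282  0.06  ] 285
blue_mid 0.84 [232. 220. 249. 243.] [240.1 230.2] [23.8 13.2] 66.0 [ 0.6259 -0.2745  0.06  ] 286
jar 0.88 [332. 230. 355. 259.] [344.  242.5] [29. 20.] 90.0 [0.7647 0.0137 0.05  ] 523
oil_bottle 0.84 [413. 115. 434. 143.] [422.7 127.1] [17.1 28.1] 18.4 [0.4383 0.4347 0.05  ] 391
cup 0.56 [157. 190. 182. 211.] [168.8 199.8] [26.2 18.4] 45.0 [ 0.4392 -0.4666  0.05  ] 409
```

View pics/top1.png

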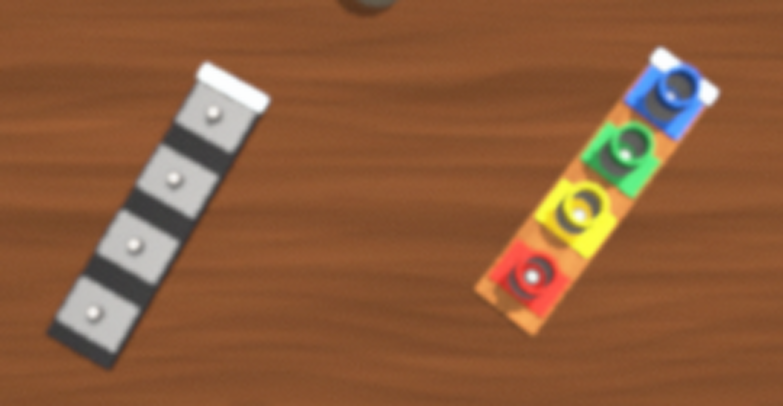

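View pics/scene1.png

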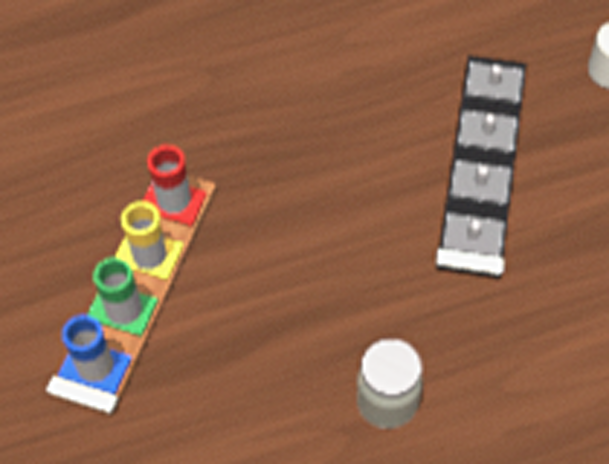

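```bash
python3 - <<'E'
from h import *
pt=r.snapshot('top'); ps=r.snapshot('scene')
f=2.9
U=lambda a,o:[(np.array(x)+.5)/f-.5+o for x in a]
T=U([(213,113),(174,180),(134,246),(94,314)],np.array([190,160]))
S=U([(475,229),(483,173),(490,122),(496,74)],np.array([210,110]))
P=[]
for a,b in zip(T,S):
    A=back(pt,a,.042)[:2];B=back(ps,b,.042)[:2]; print(A.round(4),B.round(4)); P.append((A+B)/2)
P=np.array(P); d=P[0]-P[3]; print('len',np.linalg.norm(d),np.degrees(np.arctan2(d[1],d[0])))
u=d/np.linalg.norm(d); c=P.mean(0)
print('c',c); 
for k in(.1125,.0375,-.0375,-.1125): print('fit',(c+k*u).round(4))
F=U([(530,277),(579,215),(628,152)],np.array([190,160]))
for a in F: print('full pins top',back(pt,a,.042)[:2].round(4))
# tubes fit
Q=np.array([[.448,-.1365],[.511,-.1828],[.571,-.227],[.6265,-.2735]]);d=Q[3]-Q[0];print(np.degrees(np.arctan2(d[1],d[0])))
s=r.observe();import scipy.spatial.transform as t
q=s['tool_rot'];print(t.Rotation.from_quat([q[1],q[2],q[3],q[0]]).as_matrix().round(3), r.snapshot('wrist')['mount'].round(3))
E
```

```text
[0.6081 0.1783] [0.6131 0.1744]
[0.5411 0.2145] [0.5458 0.2124]
[0.4764 0.2511] [0.4813 0.2485]
[0.4109 0.2869] [0.4173 0.2836]
len 0.2246540115425753 -28.991620756151192
c [0.51172884 0.23121704]
fit [0.6101 0.1767]
fit [0.5445 0.213 ]
fit [0.4789 0.2494]
fit [0.4133 0.2857]
full pins top [ 0.4484 -0.1326]
full pins top [ 0.5089 -0.1814]
full pins top [ 0.5715 -0.2309]
-37.50649122180752
[[-0.946  0.325  0.   ]
 [ 0.325  0.946  0.   ]
 [-0.     0.    -1.   ]] [[-0.    -0.946 -0.324  0.082]
 [ 1.    -0.    -0.001  0.   ]
 [ 0.    -0.324  0.946 -0.179]
 [ 0.     0.     0.     1.   ]]
```

Tube positions agree between the two cameras: spacing 75 mm, rack axis −37.5°. The black rack is centred at about (.512, .231) with its axis at −29°. I'll grip with the jaws across the rack and take blue first.

```bash
python3 -m inch '[[1,[1.8,-3.5,0],-2],[1,[1.8,-3.5,0],-2],[1,[1.8,-3.5,0],-2],[1,[1.8,-3.5,0],-2],[1,[1.8,-3.5,0],-2],[1,[1.8,-3.5,0],-2],[1,[1.8,-3.5,0],-2],[1,[1.8,-3.5,0],-2],[1,[1.8,-3.5,0],-2],[1,[1.8,-3.5,0],-1]]'
```

```text
time_s: 2.48
eef_pos: [0.3748, 0.2076, 0.1939]
tool_rot: [0.0, 0.326, 0.945, 0.0]
force: [0.5, 0.4, 0.6]
grip_width: 0.0855
```

```bash
python3 -m inch '[[1,[1.8,-3.5,0],0],[1,[1.8,-3.5,0],0],[1,[1.8,-3.5,0],0],[1,[1.8,-3.5,0],0],[1,[1.8,-3.5,0],0],[1,[1.8,-3.5,0],0],[1,[1.8,-3.5,0],0],[1,[1.8,-3.5,0],0],[1,[1.8,-3.4,0],0],[1,[1.8,-3.4,0],0]]'; python3 -m inch '[[1,[1.8,-3.4,0],0],[1,[1.8,-3.4,0],0],[1,[1.8,-3.2,0],0],[1,[1.5,-2.9,0],0],[1,[0,0,0],0]]'
python3 - <<'E'
from h import *
s=r.observe(); print(s['eef_pos'],s['tool_rot'],s['force'])
p=r.snapshot('wrist'); cv2.imwrite('pics/w1.png',cv2.cvtColor(p['color'],cv2.COLOR_RGB2BGR))
E
```

```text
time_s: 3.32
eef_pos: [0.5607, -0.1618, 0.1964]
tool_rot: [0.004, 0.328, 0.945, 0.001]
force: [0.5, 0.5, 0.7]
grip_width: 0.0856
time_s: 3.73
eef_pos: [0.6326, -0.3049, 0.1914]
tool_rot: [0.003, 0.331, 0.944, 0.001]
force: [0.6, 0.2, -0.7]
grip_width: 0.0856
[ 0.63260902 -0.30489326  0.19138146] [0.00349466 0.3311138  0.94358363 0.00117521] [ 0.63624086  0.15459222 -0.73120331]
```

View pics/w1.png

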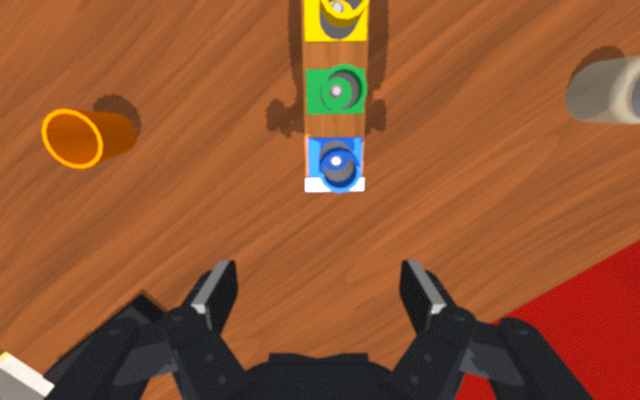

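The wrist view shows blue's rim at about (340,163). The rack runs vertically in the picture, so the jaws are square across it. Next I locate the tubes from this view.

```bash
cat >> h.py <<'E'
from scipy.spatial.transform import Rotation as Ro
def wpose(p,s):
    q=s['tool_rot'];Rt=Ro.from_quat([q[1],q[2],q[3],q[0]]).as_matrix();M=np.array(p['mount'])
    return Rt@M[:3,:3], Rt@M[:3,3]+np.array(s['eef_pos'])
def wback(p,s,uv,z):
    R,c=wpose(p,s); d=R@np.array([(uv[0]-p['cx'])/p['fx'],(uv[1]-p['cy'])/p['fy'],1.]); return c+d*(z-c[2])/d[2]
def yaw(s): # tool y axis angle
    q=s['tool_rot'];R=Ro.from_quat([q[1],q[2],q[3],q[0]]).as_matrix(); return np.degrees(np.arctan2(R[1,1],R[0,1]))
E
python3 - <<'E'
from h import *
s=r.observe();p=r.snapshot('wrist')
print('yaw',yaw(s),s['eef_pos'])
print('blue rim top',wback(p,s,(340,165),.1),'pin tip',wback(p,s,(337,161),.042),'green rim',wback(p,s,(344,88),.1),'pin',wback(p,s,(337,91),.042))
for l in('blue_mid','green_mid','blue_seat'):
    for d in r.regions_of('wrist',l)[:1]: print(l,d['p'],d['box'])
E
```

```text
yaw 51.369875913152256 [ 0.63198541 -0.30268991  0.1922057 ]
blue rim top [ 0.62407755 -0.26786661  0.1       ] pin tip [ 0.63036289 -0.27137679  0.042     ] green rim [ 0.57172998 -0.22371946  0.1       ] pin [ 0.57039386 -0.2255324   0.042     ]
blue_mid 0.56 [316.1, 142.4, 358.6, 193.9]
blue_seat 0.65 [307.0, 136.0, 364.3, 177.7]
```

```bash
python3 -m inch '[[1,[-0.3,1.5,0],0.5],[1,[-0.2,1.5,0],0.5],[1,[0,0,-1],0],[1,[0,0,-2],0],[1,[0,0,-2],0],[1,[0,0,0],0]]' ; python3 - <<'E'
from h import *
s=r.observe();p=r.snapshot('wrist');print(s['eef_pos'],yaw(s)); cv2.imwrite('pics/w2.png',cv2.cvtColor(p['color'],cv2.COLOR_RGB2BGR))
E
```

```text
time_s: 4.48
eef_pos: [0.6273, -0.2597, 0.1545]
tool_rot: [0.011, 0.316, 0.949, -0.0]
force: [-0.7, -0.0, -0.4]
grip_width: 0.0857
[ 0.62726779 -0.25967892  0.15445643] 53.12487244089265
```

View pics/w2.png

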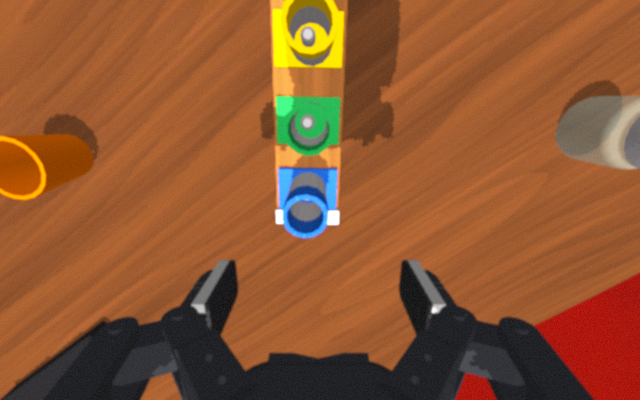

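```bash
python3 -m inch '[[1,[0,0,0],0],[1,[0,0,0],0]]';python3 - <<'E'
from h import *
s=r.observe();p=r.snapshot('wrist')
print('yaw',yaw(s),s['eef_pos'])
for l in('blue_mid',):
    for d in r.regions_of('wrist',l)[:1]: print(l,d['p'],d['box'])
cv2.imwrite('pics/w3.png',cv2.cvtColor(p['color'],cv2.COLOR_RGB2BGR)[150:300,200:440])
print('blue rim top',wback(p,s,(306,215),.1))
E
```

```text
time_s: 4.7
eef_pos: [0.6282, -0.2589, 0.1604]
tool_rot: [0.014, 0.316, 0.949, -0.001]
force: [-0.5, -0.2, -0.2]
grip_width: 0.0853
yaw 53.21768419763426 [ 0.62820819 -0.25886795  0.16044122]
blue_mid 0.91 [280.6, 171.7, 327.4, 232.4]
blue rim top [ 0.63236419 -0.27404129  0.1       ]
```

View pics/w3.png

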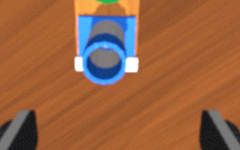

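```bash
python3 -m inch '[[1,[0,-0.5,0],-0.3],[1,[0,-0.5,-0.5],0],[1,[0,-0.4,-1],0],[1,[0,0,0],0],[1,[0,0,0],0]]';python3 - <<'E'
from h import *
s=r.observe()
q=s['tool_rot'];print('toolz',Ro.from_quat([q[1],q[2],q[3],q[0]]).as_matrix()[:,2],yaw(s),s['eef_pos'])
E
```

```text
time_s: 5.22
eef_pos: [0.6294, -0.2765, 0.1463]
tool_rot: [0.016, 0.319, 0.948, -0.001]
force: [0.7, -0.1, -0.5]
grip_width: 0.0857
toolz [ 0.02932973 -0.01301533 -0.99948505] 52.80935191783123 [ 0.62943014 -0.2765145   0.14630782]
```

```bash
python3 -m inch '[[1,[0,0.1,-1],0],[1,[0,0,-1.5],0],[1,[0,0,-1.5],0],[1,[0,0,-1.5],0],[1,[0,0,-1.5],0],[1,[0,0,-1],0],[1,[0,0,0],0],[1,[0,0,0],0]]';python3 - <<'E'
from h import *
s=r.observe();p=r.snapshot('wrist');
q=s['tool_rot'];print('toolz',Ro.from_quat([q[1],q[2],q[3],q[0]]).as_matrix()[:,2],yaw(s),s['eef_pos'])
cv2.imwrite('pics/w4.png',cv2.cvtColor(p['color'],cv2.COLOR_RGB2BGR))
E
```

```text
time_s: 5.88
eef_pos: [0.6277, -0.2741, 0.0577]
tool_rot: [0.014, 0.319, 0.948, -0.001]
force: [0.5, -0.4, 0.5]
grip_width: 0.0854
toolz [ 0.02661071 -0.01079071 -0.99958763] 52.78378520133621 [ 0.62774736 -0.27405986  0.05765765]
```

View pics/w4.png

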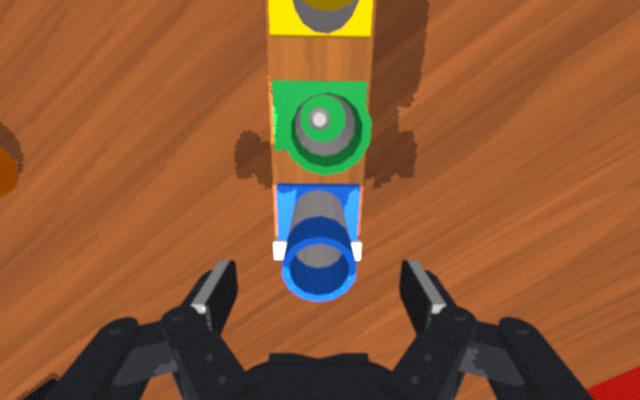

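Blue's rim is centred at (319,268), midway between the fingers at columns 237 and 402. Closing now.

```bash
python3 -m inch '[[-1,[0,0,0],0],[-1,[0,0,0],0],[-1,[0,0,0],0],[-1,[0,0,0],0],[-1,[0,0,0],0],[-1,[0,0,0],0],[-1,[0,0,0],0],[-1,[0,0,0],0],[-1,[0,0,0],0],[-1,[0,0,0],0]]' 50;  python3 -m inch '[[-1,[0,0,0],0],[-1,[0,0,0],0],[-1,[0,0,0],0],[-1,[0,0,0.5],0],[-1,[0,0,1],0],[-1,[0,0,1],0],[-1,[0,0,0],0]]' ; python3 - <<'E'
from h import *
s=r.observe();p=r.snapshot('wrist');
q=s['tool_rot'];print('toolz',Ro.from_quat([q[1],q[2],q[3],q[0]]).as_matrix()[:,2],yaw(s),s['eef_pos'])
cv2.imwrite('pics/w5.png',cv2.cvtColor(p['color'],cv2.COLOR_RGB2BGR))
E
```

```text
time_s: 6.77
eef_pos: [0.6296, -0.2753, 0.0616]
tool_rot: [0.017, 0.319, 0.948, -0.002]
force: [0.2, -0.0, -1.4]
grip_width: 0.037
time_s: 7.35
eef_pos: [0.6284, -0.2745, 0.0875]
tool_rot: [0.015, 0.319, 0.948, -0.001]
force: [-0.4, -0.7, -3.5]
grip_width: 0.0364
toolz [ 0.02802466 -0.01176369 -0.99953801] 52.785833787468924 [ 0.62840721 -0.27446308  0.08745431]
```

View pics/w5.png

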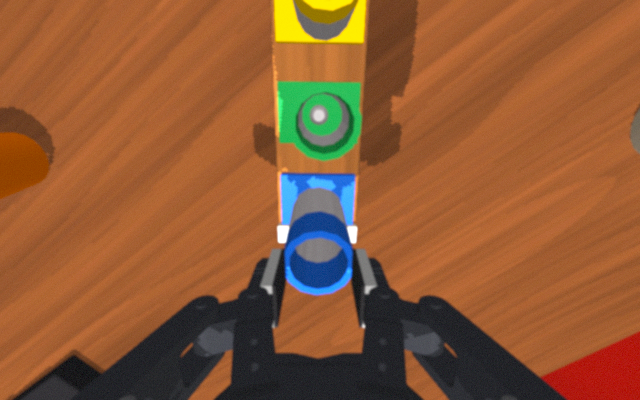

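```bash
python3 - <<'E'
from h import *
s=r.observe();p=r.snapshot('wrist');
print(s['eef_pos'], wback(p,s,(319,264),.100+.0875-.060))
E
python3 -m inch '[[-1,[0,0,2],0],[-1,[0,0,2.5],0],[-1,[0,0,2.5],0],[-1,[0,0,1.5],0],[-1,[0,0,0],0]]'
```

```text
[ 0.62830128 -0.27442132  0.08660293] [ 0.62820226 -0.27309798  0.1275    ]
time_s: 7.87
eef_pos: [0.6253, -0.2724, 0.1696]
tool_rot: [0.011, 0.319, 0.948, 0.0]
force: [0.7, -0.3, -3.2]
grip_width: 0.0362
```

```bash
python3 -m inch '[[-1,[-0.3,1,0.8],0.4],[-1,[-0.8,2.2,0.8],0.4],[-1,[-1.1,2.8,0.2],0.4],[-1,[-1.1,2.8,0],0.4],[-1,[-1.1,2.8,0],0.4],[-1,[-1.1,2.8,0],0.4],[-1,[-1.1,2.8,0],0.4],[-1,[-1.1,2.8,0],0.4],[-1,[-1.1,2.8,0],0.4],[-1,[-1.1,2.8,0],0.4]]';python3 -m inch '[[-1,[-1.1,2.8,0],0.4],[-1,[-1.1,2.8,0],0.4],[-1,[-1.1,2.8,0],0.4],[-1,[-1.1,2.8,0],0.4],[-1,[-1.1,2.8,0],0.4],[-1,[-1.1,2.8,0],0.4],[-1,[-1.1,2.8,0],0.4],[-1,[-1.1,2.8,0],0.4],[-1,[-0.8,2,0],0.4],[-1,[-0.4,1,0],0.4]]'
```

```text
time_s: 8.7
eef_pos: [0.5152, -0.0052, 0.1761]
tool_rot: [0.005, 0.286, 0.958, 0.001]
force: [-0.1, 0.6, -3.1]
grip_width: 0.0366
time_s: 9.53
eef_pos: [0.3952, 0.2669, 0.1644]
tool_rot: [-0.001, 0.246, 0.969, 0.001]
force: [1.2, -0.0, -3.5]
grip_width: 0.0366
```

```bash
python3 -m inch '[[-1,[0.9,0.5,0],0],[-1,[0.6,0.4,0.3],0],[-1,[0,0,0],0],[-1,[0,0,0],0]]';python3 - <<'E'
from h import *
s=r.observe();p=r.snapshot('wrist');
q=s['tool_rot'];print('toolz',Ro.from_quat([q[1],q[2],q[3],q[0]]).as_matrix()[:,2],yaw(s),s['eef_pos'])
cv2.imwrite('pics/w6.png',cv2.cvtColor(p['color'],cv2.COLOR_RGB2BGR))
E
```

```text
time_s: 9.87
eef_pos: [0.4047, 0.2794, 0.164]
tool_rot: [-0.004, 0.243, 0.97, -0.0]
force: [-0.3, -0.3, -3.5]
grip_width: 0.0366
toolz [-0.00781585  0.00126656 -0.99996865] 61.93023913030742 [0.40474708 0.27943315 0.16402026]
```

View pics/w6.png

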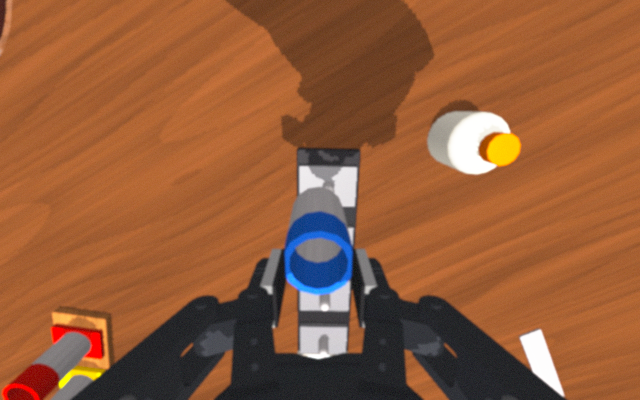

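```bash
python3 - <<'E'
from h import *
s=r.observe();p=r.snapshot('wrist');im=cv2.cvtColor(p['color'],cv2.COLOR_RGB2BGR)
cv2.imwrite('pics/w7.png',cv2.resize(im[135:325,270:390],None,fx=3,fy=3,interpolation=cv2.INTER_CUBIC))
print(s['eef_pos'])
c=np.array([.5117,.2312]);a=np.radians(-29);u=np.array([np.cos(a),np.sin(a)]);v=np.array([-u[1],u[0]])
R,t=wpose(p,s)
def wp(X):
    q=R.T@(np.array(X)-t);return (p['cx']+p['fx']*q[0]/q[2],p['cy']+p['fy']*q[1]/q[2])
for k in(-.1125,-.0375,.0375): print('pin',np.round(wp([*(c+k*u),.044]),1))
for k in(-.155,):
  for m in(-.037,.037): print('corner',np.round(wp([*(c+k*u+m*v),.012]),1))
for uv in((298,150),(360,150)): print(wback(p,s,uv,.012))
E
```

```text
[0.40482112 0.2792903  0.16405151]
pin [326.8 190.6]
pin [325.2 252.2]
pin [323.8 305.7]
corner [294.8 146.8]
corner [359.3 147.9]
[0.36307317 0.27543351 0.012     ]
[0.39667325 0.33839975 0.012     ]
```

View pics/w7.png

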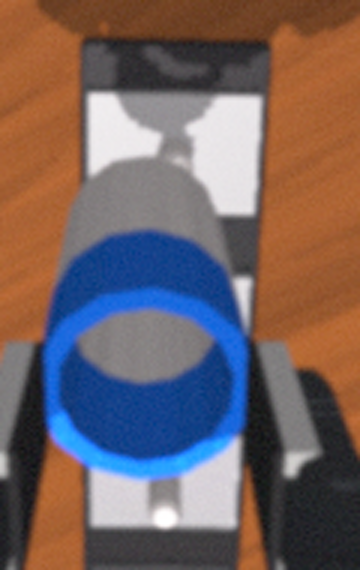

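```bash
python3 -m inch '[[-1,[0.45,0.3,0],-0.4],[-1,[0.4,0.3,0],-0.4],[-1,[0,0,0],0],[-1,[0,0,-1],0],[-1,[0,0,-1.5],0],[-1,[0,0,-1.5],0],[-1,[0,0,0],0],[-1,[0,0,0],0]]'
```

```text
time_s: 10.63
eef_pos: [0.4152, 0.2838, 0.1213]
tool_rot: [-0.003, 0.252, 0.968, -0.0]
force: [0.7, -0.4, -2.7]
grip_width: 0.0363
```

```bash
python3 -m inch '[[-1,[-0.15,0.2,-1],0],[-1,[0,0,-1],0],[-1,[0,0,-1],0],[-1,[0,0,-1],0],[-1,[0,0,-0.8],0],[-1,[0,0,-0.5],0],[-1,[0,0,0],0],[-1,[0,0,0],0]]'
```

```text
time_s: 11.3
eef_pos: [0.4133, 0.2859, 0.0631]
tool_rot: [-0.003, 0.252, 0.968, -0.0]
force: [0.2, -0.8, -3.5]
grip_width: 0.0367
```

```bash
python3 -m inch '[[-1,[0,0,-0.2],0],[-1,[0,0,-0.2],0],[-1,[0,0,0],0]]'; python3 - <<'E'
from h import *
s=r.observe();p=r.snapshot('wrist');im=cv2.cvtColor(p['color'],cv2.COLOR_RGB2BGR)
cv2.imwrite('pics/w8.png',im); p=r.snapshot('scene');im=cv2.cvtColor(p['color'],cv2.COLOR_RGB2BGR)
cv2.imwrite('pics/s8.png',cv2.resize(im[60:260,220:440],None,fx=2.7,fy=2.7,interpolation=cv2.INTER_CUBIC))
E
```

```text
time_s: 11.55
eef_pos: [0.4149, 0.2864, 0.0629]
tool_rot: [-0.002, 0.252, 0.968, 0.001]
force: [0.2, -0.4, -4.4]
grip_width: 0.0371
```

View pics/w8.png

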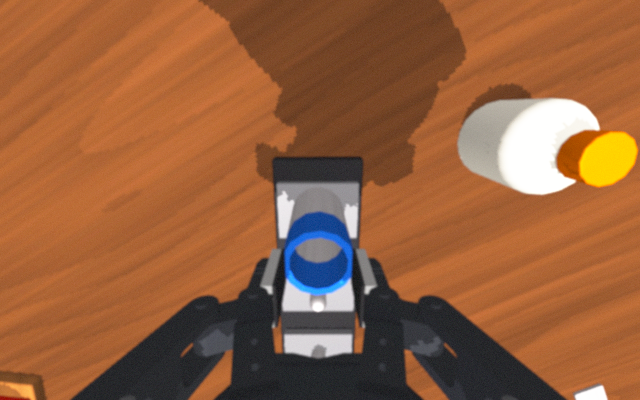

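View pics/s8.png

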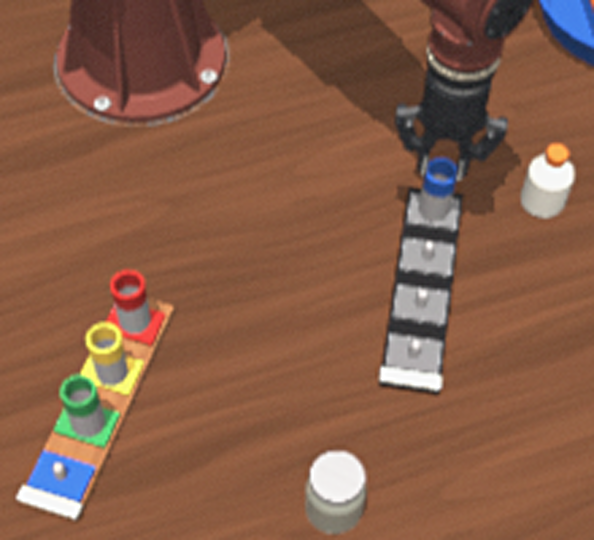

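Blue is over its pin and centred on the board, but the force still reads the tube's full weight, so it isn't seated yet.

```bash
python3 -m inch '[[-1,[-0.1,0,-0.4],0],[-1,[0,0,-0.4],0],[-1,[0,0,0],0]]'; python3 -m inch '[[-1,[0,0,-0.2],0],[-1,[0,0,0],0]]'
```

```text
time_s: 11.9
eef_pos: [0.4176, 0.2876, 0.0631]
tool_rot: [0.003, 0.252, 0.968, 0.003]
force: [0.5, -1.4, -4.2]
grip_width: 0.0367
time_s: 12.07
eef_pos: [0.4184, 0.2879, 0.0619]
tool_rot: [0.004, 0.252, 0.968, 0.004]
force: [-0.2, 0.3, -4.6]
grip_width: 0.0369
```

```bash
python3 -m inch '[[-1,[-0.2,-0.1,-0.6],0],[-1,[-0.1,0,-0.6],0]]'; python3 -m inch '[[-1,[-0.1,0,-0.3],0]]'
```

```text
time_s: 12.23
eef_pos: [0.4211, 0.2897, 0.0605]
tool_rot: [0.009, 0.252, 0.968, 0.009]
force: [-14.2, -10.4, 58.3]
grip_width: 0.0365
time_s: 12.32
eef_pos: [0.4219, 0.2899, 0.0612]
tool_rot: [0.012, 0.252, 0.968, 0.009]
force: [-6.0, -4.0, 8.4]
grip_width: 0.0367
```

The tube is seated: the force spiked in contact. The tool drifted about 8 mm while pressing, though, so I'll look and re-centre before letting go.

```bash
python3 -m inch '[[-1,[-0.4,-0.2,0.2],0],[-1,[-0.4,-0.2,0],0],[-1,[0,0,0],0]]'; python3 - <<'E'
from h import *
s=r.observe();p=r.snapshot('wrist');im=cv2.cvtColor(p['color'],cv2.COLOR_RGB2BGR)
q=s['tool_rot'];print('toolz',Ro.from_quat([q[1],q[2],q[3],q[0]]).as_matrix()[:,2],yaw(s),s['eef_pos'],s['force'])
cv2.imwrite('pics/w9.png',im)
E
```

```text
time_s: 12.57
eef_pos: [0.4135, 0.2857, 0.0633]
tool_rot: [0.012, 0.252, 0.968, 0.009]
force: [-0.6, -0.5, -5.0]
grip_width: 0.0366
toolz [ 0.02777663  0.0123798  -0.99953749] 60.86265792451996 [0.41354922 0.28574484 0.06327114] [-0.62132707 -0.45806304 -4.9988789 ]
```

View pics/w9.png

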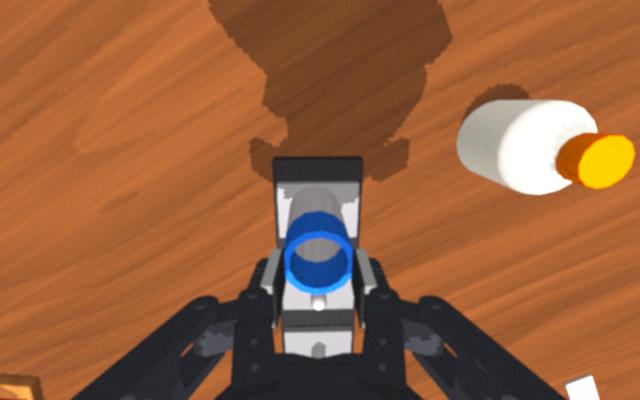

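```bash
python3 -m inch '[[-1,[0,0,-0.3],0],[1,[0,0,0],0],[1,[0,0,0],0],[1,[0,0,0],0],[1,[0,0,0],0],[1,[0,0,0],0]]'; python3 - <<'E'
from h import *
s=r.observe();p=r.snapshot('wrist');im=cv2.cvtColor(p['color'],cv2.COLOR_RGB2BGR)
q=s['tool_rot'];print('toolz',Ro.from_quat([q[1],q[2],q[3],q[0]]).as_matrix()[:,2],yaw(s),s['eef_pos'],s['force'])
cv2.imwrite('pics/w10.png',im)
E
```

```text
time_s: 13.12
eef_pos: [0.4142, 0.286, 0.0592]
tool_rot: [0.012, 0.252, 0.968, 0.01]
force: [-0.5, -0.0, -0.3]
grip_width: 0.0855
toolz [ 0.02788766  0.01294456 -0.99952725] 60.83843202796496 [0.41419642 0.28597015 0.05917786] [-0.45512979 -0.0439183  -0.25585358]
```

View pics/w10.png

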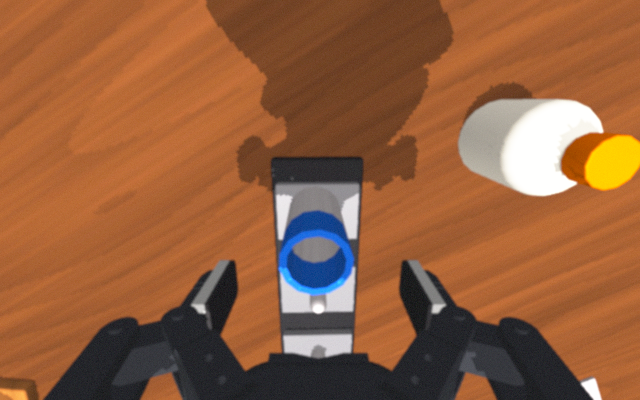

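Blue stands free on its pin and upright. Next is green, which goes to the third pin from the white end at (.479,.249).

```bash
python3 -m inch '[[1,[0,0,1.5],0],[1,[0,0,3],0],[1,[0,0,3],0],[1,[0,0,2.5],0],[1,[0.4,-1,1.5],0],[1,[0.8,-2.5,0],-0.5],[1,[0.9,-2.9,0],-0.5],[1,[0.9,-2.9,0],-0.5],[1,[0.9,-2.9,0],-0.5],[1,[0.9,-2.9,0],-0.5]]'; python3 -m inch '[[1,[0.9,-2.9,0],-0.5],[1,[0.9,-2.9,0],-0.5],[1,[0.9,-2.9,0],-0.5],[1,[0.9,-2.9,0],-0.5],[1,[0.9,-2.9,0],-0.5],[1,[0.9,-2.9,0],-0.5],[1,[0.9,-2.9,0],-0.5],[1,[0.9,-2.9,0],-0.5],[1,[0.9,-2.9,0],-0.5],[1,[0.9,-2.9,0],-0.5]]'
```

```text
time_s: 14.0
eef_pos: [0.4598, 0.1331, 0.1786]
tool_rot: [0.011, 0.269, 0.963, 0.009]
force: [0.9, 0.0, 0.4]
grip_width: 0.0853
time_s: 14.83
eef_pos: [0.5524, -0.173, 0.1783]
tool_rot: [0.013, 0.313, 0.95, 0.009]
force: [0.8, 0.2, 0.6]
grip_width: 0.0851
```

```bash
python3 -m inch '[[1,[0.6,-2,0],-0.4],[1,[0.5,-1.2,0],-0.3],[1,[0,0,0],0],[1,[0,0,0],0]]'; python3 - <<'E'
from h import *
s=r.observe();p=r.snapshot('wrist');im=cv2.cvtColor(p['color'],cv2.COLOR_RGB2BGR)
q=s['tool_rot'];print('toolz',Ro.from_quat([q[1],q[2],q[3],q[0]]).as_matrix()[:,2],yaw(s),s['eef_pos'],s['force'])
cv2.imwrite('pics/w11.png',im)
for d in r.regions_of('wrist','green_mid')[:1]: print(d['p'],d['box'])
R,t=wpose(p,s)
q=R.T@(np.array([.571,-.2275,.1])-t);print(p['cx']+p['fx']*q[0]/q[2],p['cy']+p['fy']*q[1]/q[2])
E
```

```text
time_s: 15.17
eef_pos: [0.5639, -0.213, 0.176]
tool_rot: [0.012, 0.323, 0.946, 0.009]
force: [1.2, 0.3, 0.1]
grip_width: 0.0856
toolz [ 0.02869077  0.00882268 -0.9995494 ] 52.369105013703816 [ 0.56386827 -0.21304697  0.17597027] [1.23481903 0.26761453 0.0725359 ]
0.56 [289.0, 173.3, 332.3, 231.9]
307.84281334842154 211.53991612348878
```

View pics/w11.png

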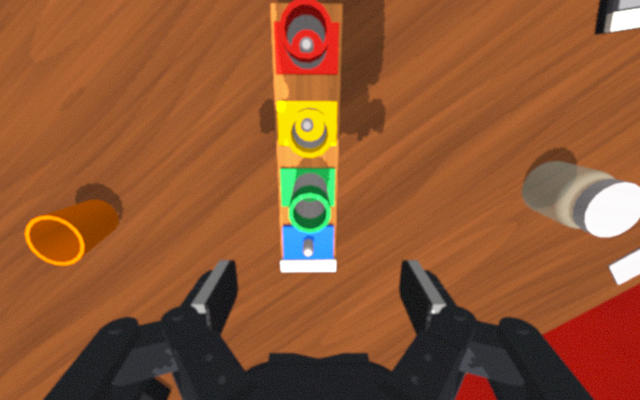

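Green's rim is at (310,211), against a prediction of (308,212).

```bash
python3 -m inch '[[1,[0.3,-0.7,0],0],[1,[0.3,-0.7,0],0],[1,[0,0,-1],0],[1,[0,0,-2],0],[1,[0,0,-2],0],[1,[0,0,0],0]]'
```

```text
time_s: 15.77
eef_pos: [0.5714, -0.2245, 0.1252]
tool_rot: [0.014, 0.32, 0.947, 0.008]
force: [-0.8, 0.4, -0.9]
grip_width: 0.0853
```

```bash
python3 -m inch '[[1,[0,-0.2,-1],0],[1,[0,0,-1.5],0],[1,[0,0,-1.5],0],[1,[0,0,-1.5],0],[1,[0,0,-1],0],[1,[0,0,0],0]]';python3 - <<'E'
from h import *
s=r.observe();p=r.snapshot('wrist');im=cv2.cvtColor(p['color'],cv2.COLOR_RGB2BGR)
cv2.imwrite('pics/w12.png',im)
E
```

```text
time_s: 16.27
eef_pos: [0.572, -0.2263, 0.0581]
tool_rot: [0.015, 0.319, 0.948, 0.008]
force: [-0.4, -0.1, 0.6]
grip_width: 0.0856
```

View pics/w12.png

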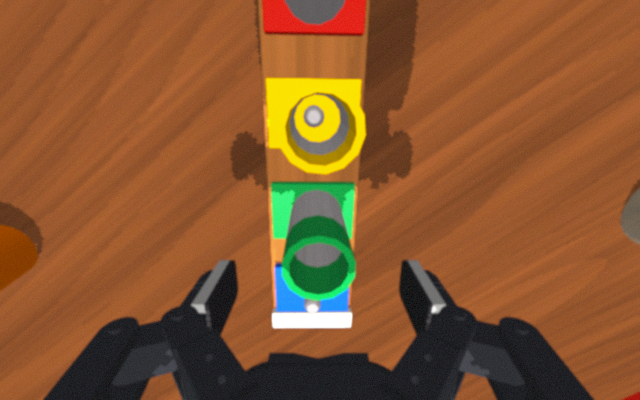

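Green is centred between the fingers, with its rim at (319,267). I'll grip and lift.

```bash
python3 -m inch '[[-1,[0,0,0],0],[-1,[0,0,0],0],[-1,[0,0,0],0],[-1,[0,0,0],0],[-1,[0,0,0],0],[-1,[0,0,0],0],[-1,[0,0,0],0],[-1,[0,0,0],0],[-1,[0,0,0],0],[-1,[0,0,0],0]]' 50;  python3 -m inch '[[-1,[0,0,0.5],0],[-1,[0,0,1],0],[-1,[0,0,2],0],[-1,[0,0,2.5],0],[-1,[0,0,2.5],0],[-1,[0,0,2.5],0],[-1,[0,0,1],0],[-1,[0,0,0],0]]' ; python3 - <<'E'
from h import *
s=r.observe();p=r.snapshot('wrist');
q=s['tool_rot'];print('toolz',Ro.from_quat([q[1],q[2],q[3],q[0]]).as_matrix()[:,2],yaw(s),s['eef_pos'])
cv2.imwrite('pics/w13.png',cv2.cvtColor(p['color'],cv2.COLOR_RGB2BGR))
E
```

```text
time_s: 17.15
eef_pos: [0.5748, -0.2287, 0.0647]
tool_rot: [0.019, 0.319, 0.948, 0.007]
force: [-1.0, -1.7, 0.8]
grip_width: 0.0038
time_s: 17.82
eef_pos: [0.5714, -0.2255, 0.1897]
tool_rot: [0.015, 0.319, 0.948, 0.008]
force: [0.2, -0.8, -2.5]
grip_width: 0.0035
toolz [ 0.03457431  0.00604308 -0.99938386] 52.84367113590851 [ 0.5713949  -0.22548788  0.18967799]
```

View pics/w13.png

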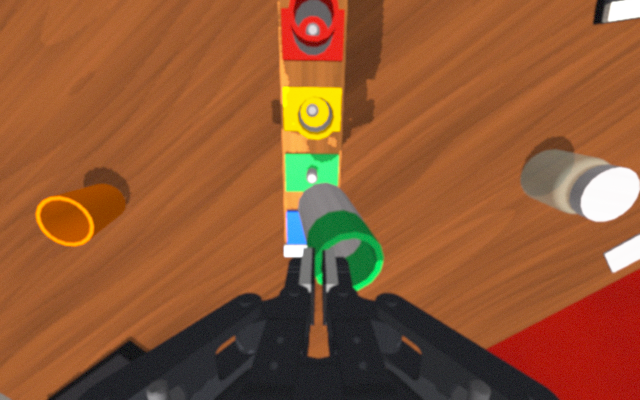

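The opening is only 3.5 mm, about one wall thickness (4 mm), and the tube hangs off to the right. I need a closer look.

```bash
python3 - <<'E'
from h import *
p=r.snapshot('wrist');im=cv2.cvtColor(p['color'],cv2.COLOR_RGB2BGR)
a=cv2.resize(im[160:340,250:430],None,fx=3,fy=3,interpolation=cv2.INTER_CUBIC)
p=r.snapshot('scene');im=cv2.cvtColor(p['color'],cv2.COLOR_RGB2BGR)
cv2.imwrite('pics/w14.png',a)
cv2.imwrite('pics/s14.png',cv2.resize(im[110:270,170:330],None,fx=3.5,fy=3.5,interpolation=cv2.INTER_CUBIC))
print(r.observe()['force'],r.observe()['ft_torque'])
E
```

```text
[ 0.28647379  0.1549108  -3.94452578] [-0.0716326   0.10614817  0.00690064]
```

View pics/w14.png

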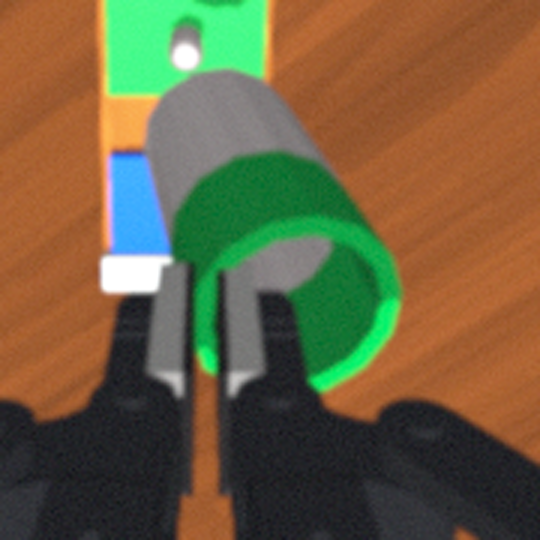

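View pics/s14.png

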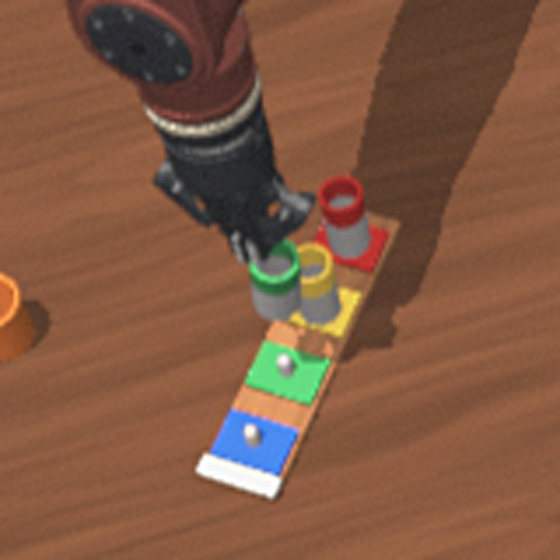

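One finger is inside the bore, so the tube is held by a single wall. The 50 N close may have pushed the pad through it, so I'll use 20 N from here on. The tube hangs upright and carried. Next: how far the tube centre is from the TCP.

```bash
python3 - <<'E'
from h import *
s=r.observe();p=r.snapshot('wrist');R,t=wpose(p,s)
T=np.array(s['eef_pos']);a=np.radians(yaw(s));ty=np.array([np.cos(a),np.sin(a)]);tx=np.array([-ty[1],ty[0]])
print(p['fx'],T,yaw(s),s['force'])
for h in(.03,.035,.04):
    X=wback(p,s,(349,261),T[2]+h); d=X[:2]-T[:2]; dep=(R.T@(X-t))[2]
    print(h,X,'along y',d@ty,'x',d@tx,'rimwidth',68/p['fx']*dep)
# bottom of tube approx lower far edge centre
for h in(-.04,-.045,-.05): 
    X=wback(p,s,(328,205),T[2]+h);print(h,X)
E
```

```text
285.4119066378728 [ 0.57020371 -0.22473416  0.18571246] 52.83744466613152 [ 0.28647379  0.1549108  -3.94452578]
0.03 [ 0.58494212 -0.2128119   0.21571246] along y 0.01840429915233987 x -0.00454343183411328 rimwidth 0.04033632678884892
0.035 [ 0.58205321 -0.21156163  0.22071246] along y 0.01765554299665999 x -0.0014859260851862609 rimwidth 0.038963759237210696
0.04 [ 0.5791643  -0.21031136  0.22571246] along y 0.016906786840980115 x 0.0015715796637407564 rimwidth 0.03759119168557247
-0.04 [ 0.57208949 -0.21378422  0.14571246]
-0.045 [ 0.57375    -0.21465347  0.14071246]
-0.05 [ 0.57541051 -0.21552272  0.13571246]
```

```bash
python3 -m inch '[[-1,[-0.2,0.8,0],0.4],[-1,[-0.4,1.6,0],0.4],[-1,[-0.5,2.3,0],0.4],[-1,[-0.5,2.3,0],0.4],[-1,[-0.5,2.3,0],0.4],[-1,[-0.5,2.3,0],0.4],[-1,[-0.5,2.3,0],0.4],[-1,[-0.5,2.3,0],0.4],[-1,[-0.5,2.3,0],0.4],[-1,[-0.5,2.3,0],0.4]]'; python3 -m inch '[[-1,[-0.5,2.3,0],0.4],[-1,[-0.5,2.3,0],0.4],[-1,[-0.5,2.3,0],0.4],[-1,[-0.5,2.3,0],0.4],[-1,[-0.5,2.3,0],0.4],[-1,[-0.5,2.3,0],0.4],[-1,[-0.5,2.3,0],0.4],[-1,[-0.5,2.3,0],0.4],[-1,[-0.3,1.6,0],0.4],[-1,[-0.2,0.8,0],0.4]]'
```

```text
time_s: 18.85
eef_pos: [0.5119, -0.0047, 0.1674]
tool_rot: [0.0, 0.285, 0.958, 0.011]
force: [0.9, -0.1, -2.2]
grip_width: 0.0038
time_s: 19.68
eef_pos: [0.45, 0.2199, 0.1527]
tool_rot: [-0.011, 0.246, 0.969, 0.009]
force: [1.0, -0.4, -2.5]
grip_width: 0.0038
```

```bash
python3 -m inch '[[-1,[0.7,0.3,0.6],0],[-1,[0.7,0.5,0.4],0],[-1,[0.5,0.4,0],0],[-1,[0,0,0],0],[-1,[0,0,0],0]]'; python3 - <<'E'
from h import *
s=r.observe();p=r.snapshot('wrist');R,t=wpose(p,s);im=cv2.cvtColor(p['color'],cv2.COLOR_RGB2BGR)
cv2.imwrite('pics/w15.png',im)
q=s['tool_rot'];print('toolz',Ro.from_quat([q[1],q[2],q[3],q[0]]).as_matrix()[:,2],yaw(s),s['eef_pos'],s['grip_width'])
E
```

```text
time_s: 20.1
eef_pos: [0.4645, 0.2341, 0.1578]
tool_rot: [-0.015, 0.243, 0.97, 0.008]
force: [-0.9, 0.0, -2.4]
grip_width: 0.0038
toolz [-0.02456866  0.02186645 -0.99945897] 61.8314094103955 [0.46452706 0.23412902 0.15782932] 0.0038339039825851353
```

View pics/w15.png

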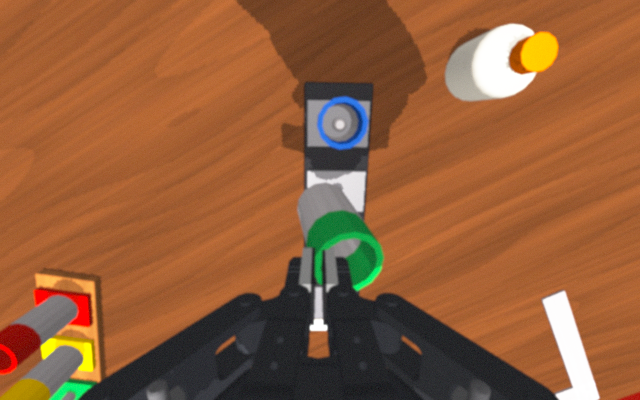

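```bash
python3 -m inch '[[-1,[0.3,0,-1],-0.4],[-1,[0.2,0,-1.5],-0.4],[-1,[0,0,-1.5],0],[-1,[0,0,0],0],[-1,[0,0,0],0]]'; python3 - <<'E'
from h import *
s=r.observe();p=r.snapshot('wrist');R,t=wpose(p,s);im=cv2.cvtColor(p['color'],cv2.COLOR_RGB2BGR)
cv2.imwrite('pics/w16.png',im)
q=s['tool_rot'];print('toolz',Ro.from_quat([q[1],q[2],q[3],q[0]]).as_matrix()[:,2],yaw(s),s['eef_pos'],s['grip_width'])
c=np.array([.4789,.2494])
for z in (.044,.02,):
  q=R.T@(np.array([*c,z])-t);print(p['cx']+p['fx']*q[0]/q[2],p['cy']+p['fy']*q[1]/q[2])
E
```

```text
time_s: 20.57
eef_pos: [0.4691, 0.232, 0.1135]
tool_rot: [-0.015, 0.252, 0.968, 0.007]
force: [0.2, -0.1, -2.9]
grip_width: 0.0039
toolz [-0.0252498   0.02164766 -0.99944676] 60.77627954406359 [0.46914674 0.23202186 0.11349113] 0.0038983040431858585
338.7206927920478 202.85152280685134
336.9123613972183 195.88427812030395
```

View pics/w16.png

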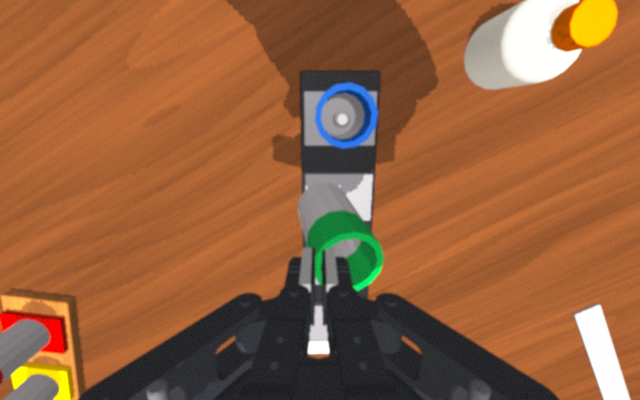

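The tube's bottom looks shifted left relative to its rim, so it is leaning in the grip. Measuring that.

```bash
python3 - <<'E'
from h import *
s=r.observe();p=r.snapshot('wrist');R,t=wpose(p,s);im=cv2.cvtColor(p['color'],cv2.COLOR_RGB2BGR)
cv2.imwrite('pics/w17.png',cv2.resize(im[160:310,270:400],None,fx=4,fy=4,interpolation=cv2.INTER_CUBIC))
p2=r.snapshot('scene');im=cv2.cvtColor(p2['color'],cv2.COLOR_RGB2BGR)
cv2.imwrite('pics/s17.png',cv2.resize(im[90:230,320:460],None,fx=4,fy=4,interpolation=cv2.INTER_CUBIC))
# predicted silhouettes: rim centre and bottom outline for lean angles about tool x
q=s['tool_rot'];Rt=Ro.from_quat([q[1],q[2],q[3],q[0]]).as_matrix();T=np.array(s['eef_pos'])
top=wback(p,s,(349,259),T[2]+.035)
def wp(X):
    q=R.T@(X-t);return np.array([p['cx']+p['fx']*q[0]/q[2],p['cy']+p['fy']*q[1]/q[2]])
for lean in(0,5,10,15):
    l=np.radians(lean)
    ax=Rt[:,2]*np.cos(l)-Rt[:,1]*np.sin(l)*1
    e1=np.cross(Rt[:,0],ax); b=top+.08*ax
    pts=np.array([wp(b+.02*(np.cos(f)*Rt[:,0]+np.sin(f)*e1)) for f in np.linspace(0,6.28,60)])
    print(lean,'bottom L,R,top px',pts[:,0].min(),pts[:,0].max(),pts[:,1].min(),'b',b)
E
```

```text
0 bottom L,R,top px 315.2960259314865 363.19357600659725 187.33819670263182 b [0.47720408 0.24847476 0.06838552]
5 bottom L,R,top px 306.9553083850609 354.53052895466726 187.43922028053169 b [0.47380816 0.24238319 0.06864699]
10 bottom L,R,top px 298.67931636733243 345.91645341288324 187.7431000423315 b [0.47045383 0.2363249  0.06951497]
15 bottom L,R,top px 290.46300374978324 337.3565076893254 188.20907196911153 b [0.46716661 0.23034599 0.07098287]
```

View pics/w17.png

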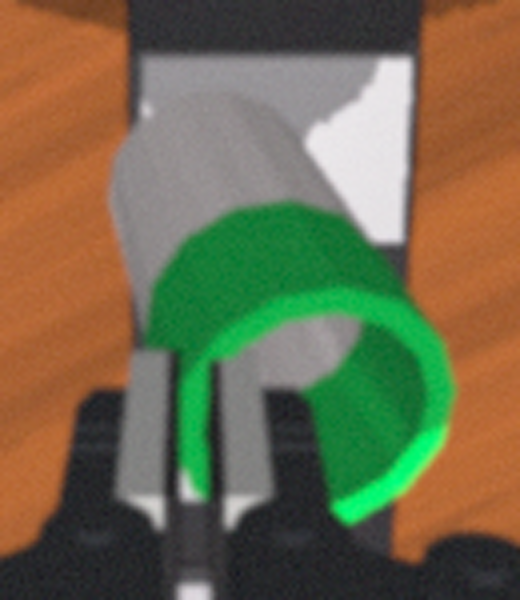

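View pics/s17.png

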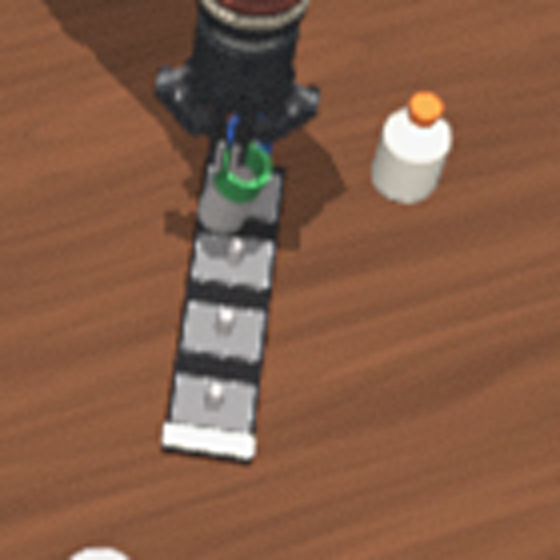

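The lean is about 10°, and the bottom centre is at (.470,.236). I'll shift by (+.85,+1.35) cm so the bottom sits over the pin, then lower it. Once released it will rock upright onto the seat.

```bash
python3 -m inch '[[-1,[0.4,0.7,0],0],[-1,[0.4,0.6,0],0],[-1,[0,0,0],0],[-1,[0,0,0],0]]'; python3 - <<'E'
from h import *
s=r.observe();p=r.snapshot('wrist');R,t=wpose(p,s);im=cv2.cvtColor(p['color'],cv2.COLOR_RGB2BGR)
cv2.imwrite('pics/w18.png',cv2.resize(im[100:340,230:430],None,fx=2.5,fy=2.5,interpolation=cv2.INTER_CUBIC))
print(s['eef_pos'],yaw(s),'bottom est',np.array(s['eef_pos'])+[.4704-.4691,.2365-.2320,-.044])
E
```

```text
time_s: 21.05
eef_pos: [0.4802, 0.2472, 0.1172]
tool_rot: [-0.012, 0.252, 0.968, 0.009]
force: [-0.5, -0.4, -3.1]
grip_width: 0.004
[0.48022933 0.24716073 0.11724972] 60.785979472084314 bottom est [0.48152933 0.25166073 0.07324972]
```

View pics/w18.png

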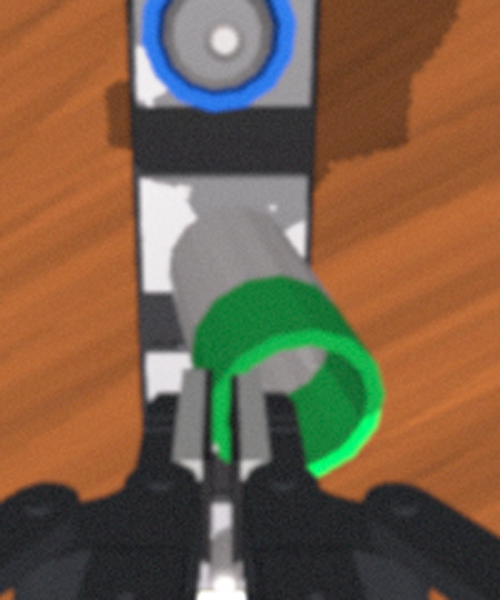

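```bash
python3 -m inch '[[-1,[-0.3,-0.2,-0.5],0],[-1,[0,0,-1],0],[-1,[0,0,-1],0],[-1,[0,0,-0.7],0],[-1,[0,0,0],0]]'
```

```text
time_s: 21.52
eef_pos: [0.4764, 0.2448, 0.0817]
tool_rot: [-0.013, 0.252, 0.968, 0.009]
force: [-0.4, 0.6, -2.9]
grip_width: 0.0039
```

```bash
python3 -m inch '[[-1,[0,0,-0.5],0],[-1,[0,0,-0.5],0],[-1,[0,0,0],0]]'
```

```text
time_s: 21.77
eef_pos: [0.4755, 0.2444, 0.0695]
tool_rot: [-0.013, 0.252, 0.968, 0.008]
force: [-0.6, 0.1, -2.4]
grip_width: 0.0033
```

```bash
python3 -m inch '[[-1,[0.1,0,-0.3],0],[-0.72,[0,0,0],0],[-0.72,[0,0,0],0],[-0.72,[0,0,0],0],[-0.72,[0,0,0],0]]' 20; python3 - <<'E'
from h import *
s=r.observe();p=r.snapshot('wrist');R,t=wpose(p,s);im=cv2.cvtColor(p['color'],cv2.COLOR_RGB2BGR)
cv2.imwrite('pics/w19.png',cv2.resize(im[100:340,230:430],None,fx=2.5,fy=2.5,interpolation=cv2.INTER_CUBIC))
print(s['eef_pos'],s['force'],s['grip_width'])
E
```

```text
time_s: 22.18
eef_pos: [0.4778, 0.2446, 0.0677]
tool_rot: [-0.012, 0.252, 0.968, 0.009]
force: [0.3, -0.3, 0.1]
grip_width: 0.012
[0.47781116 0.24463098 0.06766168] [ 0.26372629 -0.31913096  0.10019009] 0.012041267999564344
```

View pics/w19.png

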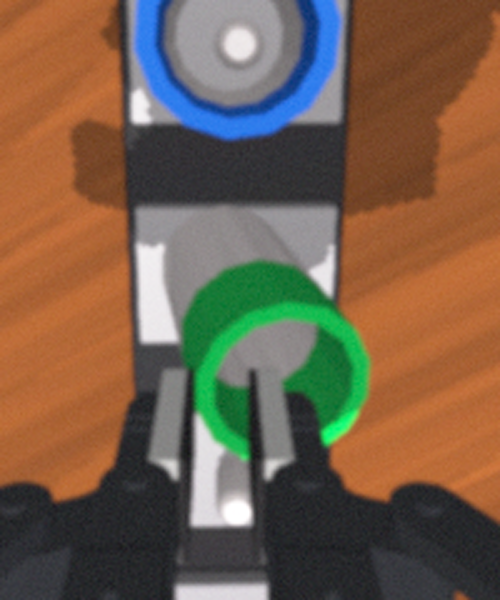

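```bash
python3 - <<'E'
from h import *
for n,c in(('scene',(slice(90,230),slice(320,460))),('top',(slice(170,310),slice(190,330)))):
    p2=r.snapshot(n);im=cv2.cvtColor(p2['color'],cv2.COLOR_RGB2BGR)
    cv2.imwrite(f'pics/{n}20.png',cv2.resize(im[c],None,fx=4,fy=4,interpolation=cv2.INTER_CUBIC))
E
```

```text
(no output)
```

View pics/scene20.png

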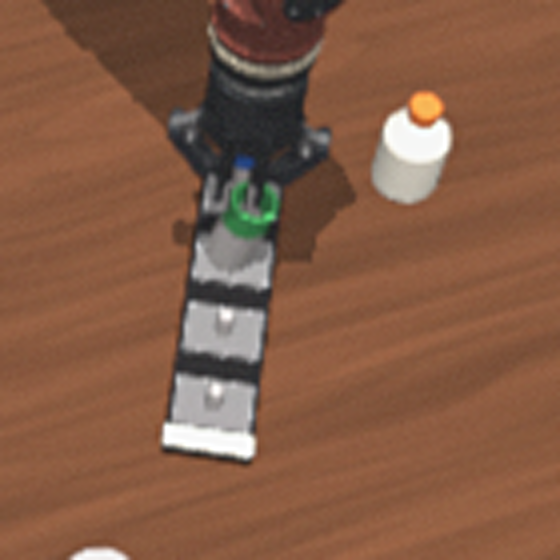

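View pics/top20.png

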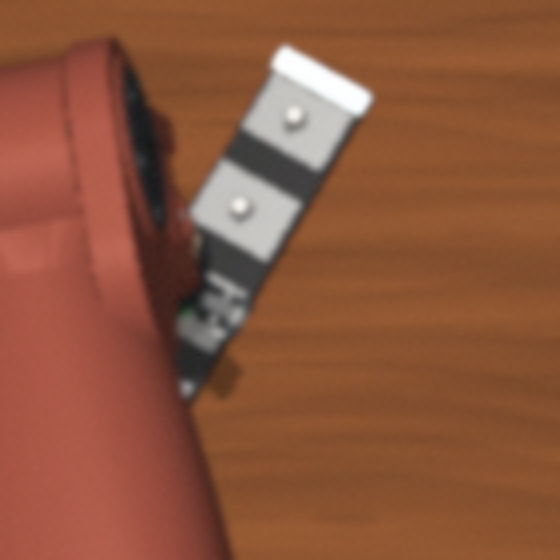

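Green still leans slightly, probably against the back of the inner finger. I'll ease the tool 3 mm toward −y to free it, then lift out.

```bash
python3 -m inch '[[-0.75,[-0.2,-0.3,0],0],[-0.75,[0,0,0.2],0]]'; python3 - <<'E'
from h import *
s=r.observe();p=r.snapshot('wrist');R,t=wpose(p,s);im=cv2.cvtColor(p['color'],cv2.COLOR_RGB2BGR)
cv2.imwrite('pics/w21.png',cv2.resize(im[100:340,230:430],None,fx=2.5,fy=2.5,interpolation=cv2.INTER_CUBIC))
print(s['eef_pos'],s['force'],s['grip_width'])
E
```

```text
time_s: 22.5
eef_pos: [0.4755, 0.2414, 0.0695]
tool_rot: [-0.012, 0.252, 0.968, 0.009]
force: [-0.4, -0.7, -0.2]
grip_width: 0.0109
[0.475481   0.24141612 0.06954545] [-0.39749232 -0.67719175 -0.24399154] 0.01085893933588843
```

View pics/w21.png

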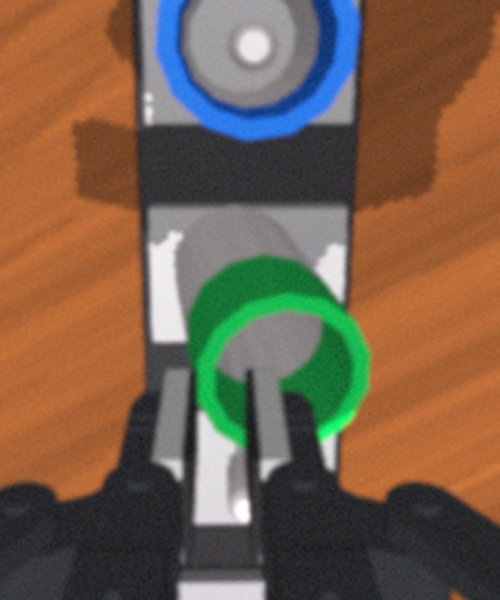

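```bash
python3 -m inch '[[-0.75,[-0.15,-0.25,0.2],0],[-0.75,[0,0,0.5],0],[-0.75,[0,0,0.5],0],[-0.75,[0,0,0],0]]'; python3 - <<'E'
from h import *
s=r.observe();p=r.snapshot('wrist');R,t=wpose(p,s);im=cv2.cvtColor(p['color'],cv2.COLOR_RGB2BGR)
cv2.imwrite('pics/w22.png',cv2.resize(im[100:340,230:430],None,fx=2.5,fy=2.5,interpolation=cv2.INTER_CUBIC))
print(s['eef_pos'],s['force'],s['grip_width'])
E
```

```text
time_s: 22.88
eef_pos: [0.4746, 0.2389, 0.0841]
tool_rot: [-0.012, 0.252, 0.968, 0.009]
force: [0.2, -0.6, -0.3]
grip_width: 0.0111
[0.47463074 0.23891489 0.08408119] [ 0.24873485 -0.63610402 -0.25449801] 0.011091895172947293
```

View pics/w22.png

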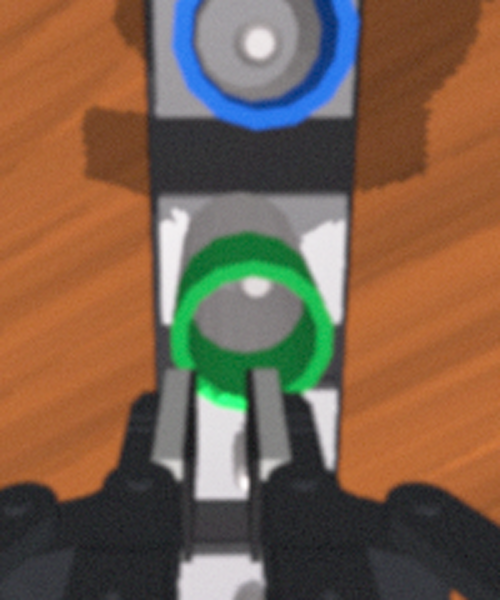

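Green is now upright on its pin, with the pin visible inside the bore, and free. Lifting clear.

```bash
python3 -m inch '[[-0.75,[0,0,1],0],[-0.75,[0,0,1.5],0],[-0.75,[0,0,2],0],[-0.75,[0,0,2.5],0],[-0.5,[0,0,2],0],[1,[0,0,0],0],[1,[0,0,0],0]]'; python3 - <<'E'
from h import *
s=r.observe();p=r.snapshot('wrist');R,t=wpose(p,s);im=cv2.cvtColor(p['color'],cv2.COLOR_RGB2BGR)
cv2.imwrite('pics/w23.png',im)
print(s['eef_pos'],s['force'],s['grip_width'])
E
```

```text
time_s: 23.52
eef_pos: [0.4732, 0.2389, 0.1802]
tool_rot: [-0.012, 0.252, 0.968, 0.009]
force: [-0.4, -0.5, 0.0]
grip_width: 0.0447
[0.4731747  0.23885197 0.18021478] [-0.44282278 -0.50144925  0.00461531] 0.04471520935510868
```

View pics/w23.png

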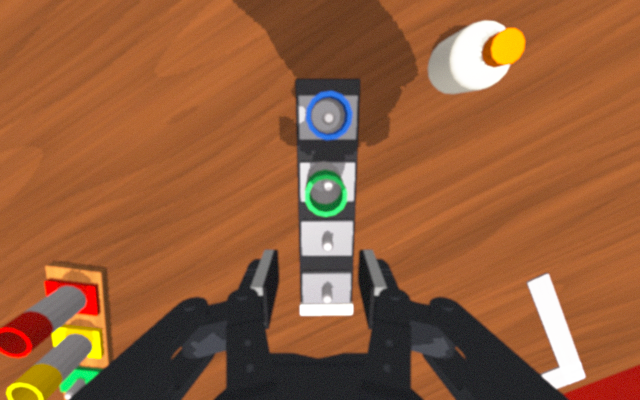

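Blue and green stand on their pins. Now yellow, gripping at 20 N from a smaller pre-opening.

```bash
python3 -m inch '[[0.5,[0.1,-1.5,0],-0.5],[0.5,[0.2,-2.7,0],-0.5],[0.5,[0.2,-2.7,0],-0.5],[0.5,[0.2,-2.7,0],-0.5],[0.5,[0.2,-2.7,0],-0.5],[0.5,[0.2,-2.7,0],-0.5],[0.5,[0.2,-2.7,0],-0.5],[0.5,[0.2,-2.7,0],-0.5],[0.5,[0.2,-2.7,0],-0.5],[0.5,[0.2,-2.7,0],-0.5]]'; python3 -m inch '[[0.5,[0.3,-2.7,0],-0.5],[0.5,[0.3,-2.7,0],-0.5],[0.5,[0.2,-2.7,0],-0.5],[0.5,[0.2,-2.7,0],-0.5],[0.5,[0.2,-2,0],-0.5],[0.5,[0.2,-1,0],-0.5],[0.5,[0,0,0],0],[0.5,[0,0,0],0]]';python3 - <<'E'
from h import *
s=r.observe();p=r.snapshot('wrist');R,t=wpose(p,s);im=cv2.cvtColor(p['color'],cv2.COLOR_RGB2BGR)
cv2.imwrite('pics/w24.png',im)
print(s['eef_pos'],s['force'],s['grip_width'],yaw(s))
q=R.T@(np.array([.5095,-.1825,.1])-t);print(p['cx']+p['fx']*q[0]/q[2],p['cy']+p['fy']*q[1]/q[2])
E
```

```text
time_s: 24.4
eef_pos: [0.4865, -0.0245, 0.1716]
tool_rot: [-0.017, 0.291, 0.956, 0.01]
force: [0.3, -0.3, -0.4]
grip_width: 0.0639
time_s: 25.07
eef_pos: [0.4962, -0.172, 0.1634]
tool_rot: [-0.022, 0.321, 0.947, 0.011]
force: [0.8, -0.1, -0.4]
grip_width: 0.0642
[ 0.49624128 -0.17204879  0.16336198] [ 0.84575188 -0.0720265  -0.43801091] 0.06416594484787351 52.572005622645804
316.519904533535 223.8018986295281
```

View pics/w24.png

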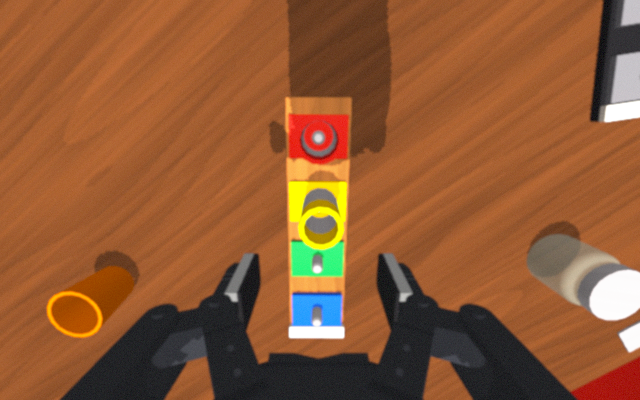

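```bash
python3 - <<'E'
from h import *
s=r.observe();p=r.snapshot('wrist')
q=s['tool_rot'];print('toolz',Ro.from_quat([q[1],q[2],q[3],q[0]]).as_matrix()[:,2],yaw(s),s['eef_pos'])
print(wback(p,s,(321,228),.1),wback(p,s,(318,263),.042),'(green pin)',wback(p,s,(318,137),.042),'red pin')
E
```

```text
toolz [-0.03528811  0.03526259 -0.99875487] 52.60208260996176 [ 0.49625111 -0.17176447  0.16338141]
[ 0.51528476 -0.18145487  0.1       ] [ 0.56638793 -0.22359067  0.042     ] (green pin) [ 0.45138733 -0.13560215  0.042     ] red pin
```

```bash
python3 -m inch '[[0.5,[0.7,-0.5,0],0],[0.5,[0.8,-0.5,0],0],[0.5,[0,0,-1],0],[0.5,[0,0,-1.5],0],[0.5,[0,0,-1.5],0],[0.5,[0,0,0],0],[0.5,[0,0,0],0]]'; python3 - <<'E'
from h import *
s=r.observe();p=r.snapshot('wrist');R,t=wpose(p,s);im=cv2.cvtColor(p['color'],cv2.COLOR_RGB2BGR)
cv2.imwrite('pics/w25.png',im)
q=s['tool_rot'];print('toolz',Ro.from_quat([q[1],q[2],q[3],q[0]]).as_matrix()[:,2],yaw(s),s['eef_pos'])
E
```

```text
time_s: 25.75
eef_pos: [0.5118, -0.1727, 0.1217]
tool_rot: [-0.022, 0.315, 0.949, 0.011]
force: [0.7, 0.6, 0.5]
grip_width: 0.0642
toolz [-0.0346399   0.03557151 -0.99876661] 53.26946964045656 [ 0.51176516 -0.1727454   0.12167477]
```

View pics/w25.png

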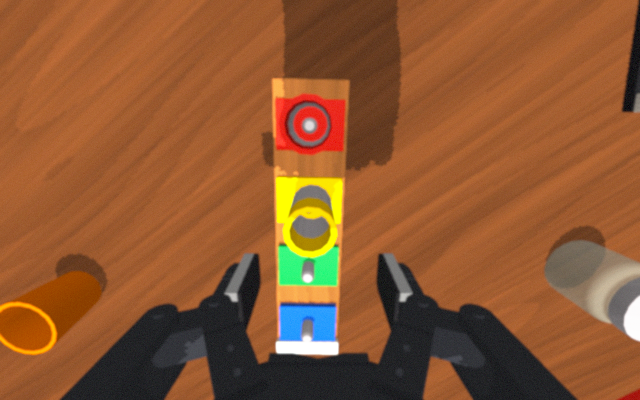

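```bash
python3 -m inch '[[0.5,[-0.1,-0.5,-0.5],-0.4],[0.5,[0,-0.4,-1],0],[0.5,[0,0,-1],0],[0.5,[0,0,-1],0],[0.5,[0,0,0],0]]'; python3 - <<'E'
from h import *
s=r.observe();p=r.snapshot('wrist');R,t=wpose(p,s);im=cv2.cvtColor(p['color'],cv2.COLOR_RGB2BGR)
cv2.imwrite('pics/w26.png',im)
q=s['tool_rot'];print('toolz',Ro.from_quat([q[1],q[2],q[3],q[0]]).as_matrix()[:,2],yaw(s),s['eef_pos'],s['force'])
E
```

```text
time_s: 26.22
eef_pos: [0.5112, -0.1826, 0.0854]
tool_rot: [-0.021, 0.318, 0.948, 0.011]
force: [0.1, 0.6, 0.5]
grip_width: 0.0639
toolz [-0.0320736   0.03420357 -0.99890009] 52.87037662151335 [ 0.51123926 -0.18260545  0.08537002] [0.13526527 0.57525866 0.50866703]
```

View pics/w26.png

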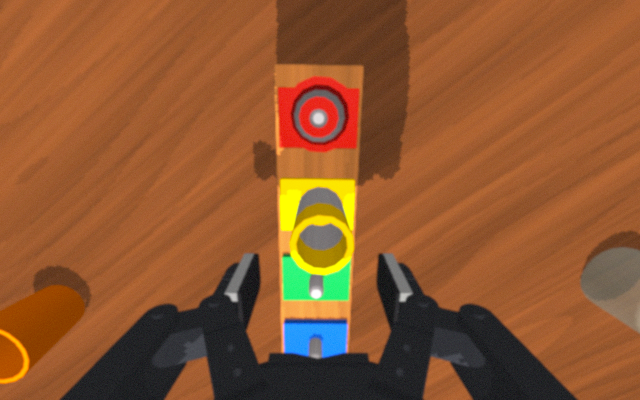

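```bash
python3 -m inch '[[0.5,[0,0,-1],0],[0.5,[0,0,-1.2],0],[0.5,[0,0,-1],0],[0.4,[0,0,-0.1],0]]'; python3 -m inch '[[0,[0,0,-0.1],0],[0,[0,0,-0.1],0],[0,[0,0,-0.1],0],[-0.1,[0,0,-0.1],0],[-0.15,[0,0,-0.1],0],[-0.2,[0,0,-0.1],0],[-0.2,[0,0,-0.1],0]]' 20;python3 - <<'E'
from h import *
s=r.observe();p=r.snapshot('wrist');R,t=wpose(p,s);im=cv2.cvtColor(p['color'],cv2.COLOR_RGB2BGR)
cv2.imwrite('pics/w27.png',im)
q=s['tool_rot'];print('toolz',Ro.from_quat([q[1],q[2],q[3],q[0]]).as_matrix()[:,2],yaw(s),s['eef_pos'],s['force'])
E
```

```text
time_s: 26.6
eef_pos: [0.5118, -0.1829, 0.0506]
tool_rot: [-0.02, 0.318, 0.948, 0.011]
force: [0.3, 0.7, -0.0]
grip_width: 0.0598
time_s: 27.18
eef_pos: [0.5132, -0.1833, 0.0465]
tool_rot: [-0.018, 0.318, 0.948, 0.011]
force: [-2.4, 2.4, 5.7]
grip_width: 0.04
toolz [-0.02779786  0.03168658 -0.99911122] 52.90279045064743 [ 0.51315074 -0.18326241  0.04645874] [-2.36410568  2.41221089  5.69284412]
```

View pics/w27.png

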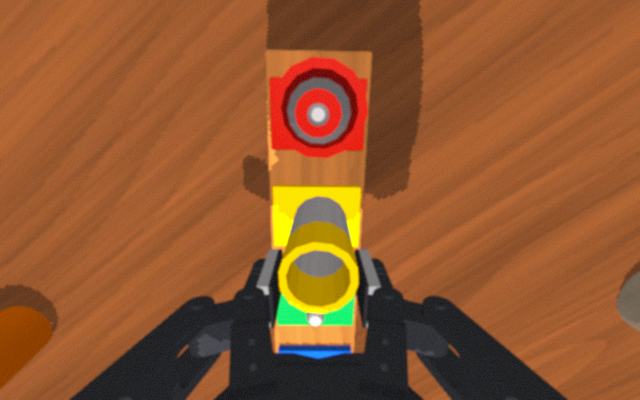

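Gripped at 40 mm, with the tube centred at (319,272). Lifting.

```bash
python3 -m inch '[[-0.25,[0,0,0],0],[-0.25,[0,0,0.5],0],[-0.25,[0,0,0.8],0],[-0.25,[0,0,0.8],0],[-0.25,[0,0,0],0]]' 25; python3 - <<'E'
from h import *
s=r.observe();p=r.snapshot('wrist');R,t=wpose(p,s);im=cv2.cvtColor(p['color'],cv2.COLOR_RGB2BGR)
cv2.imwrite('pics/w28.png',im)
E
```

```text
time_s: 27.65
eef_pos: [0.5128, -0.1832, 0.0695]
tool_rot: [-0.019, 0.318, 0.948, 0.01]
force: [0.1, -0.5, -2.1]
grip_width: 0.0397
```

View pics/w28.png

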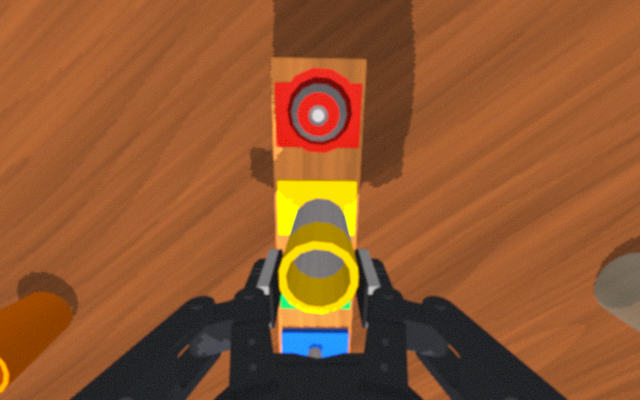

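```bash
python3 -m inch '[[-0.25,[0,0,1],0],[-0.25,[0,0,2],0],[-0.25,[0,0,2.5],0],[-0.25,[0,0,2.5],0],[-0.25,[0,0,2],0],[-0.25,[0.1,0.8,1],0.5],[-0.25,[0.3,1.6,0.1],0.5],[-0.25,[0.3,2.4,0.1],0.5],[-0.25,[0.3,2.4,0.1],0.5],[-0.25,[0.3,2.4,0.1],0.5]]'; python3 -m inch '[[-0.25,[0.3,2.4,0.1],0.5],[-0.25,[0.3,2.4,0.1],0.5],[-0.25,[0.3,2.4,0.1],0.5],[-0.25,[0.3,2.4,0.1],0.5],[-0.25,[0.3,2.4,0.1],0.5],[-0.25,[0.3,2.4,0.1],0.5],[-0.25,[0.3,2.4,0.1],0.5],[-0.25,[0.3,2.4,0.1],0.5],[-0.25,[0.3,2.4,0.1],0.5],[-0.25,[0.3,2,0.1],0.5]]'
```

```text
time_s: 28.53
eef_pos: [0.5237, -0.0853, 0.1902]
tool_rot: [-0.02, 0.299, 0.954, 0.01]
force: [-0.5, 0.4, -3.2]
grip_width: 0.0397
time_s: 29.37
eef_pos: [0.5501, 0.1695, 0.1997]
tool_rot: [-0.022, 0.252, 0.968, 0.009]
force: [0.2, -0.3, -3.3]
grip_width: 0.0394
```

```bash
python3 -m inch '[[-0.25,[-0.1,2,-0.5],0],[-0.25,[-0.1,1.3,-0.5],0],[-0.25,[0,0.4,-1],0],[-0.25,[0,0,-1],0],[-0.25,[0,0,0],0],[-0.25,[0,0,0],0]]'; python3 - <<'E'
from h import *
s=r.observe();p=r.snapshot('wrist');R,t=wpose(p,s);im=cv2.cvtColor(p['color'],cv2.COLOR_RGB2BGR)
cv2.imwrite('pics/w29.png',im)
q=s['tool_rot'];print('toolz',Ro.from_quat([q[1],q[2],q[3],q[0]]).as_matrix()[:,2],yaw(s),s['eef_pos'],s['force'])
E
```

```text
time_s: 29.87
eef_pos: [0.5453, 0.2142, 0.1663]
tool_rot: [-0.024, 0.247, 0.969, 0.009]
force: [0.4, -0.7, -2.8]
grip_width: 0.0397
toolz [-0.04141162  0.02961411 -0.9987032 ] 61.33131193738965 [0.54530405 0.2141563  0.166326  ] [ 0.36594121 -0.66277276 -2.79905134]
```

View pics/w29.png

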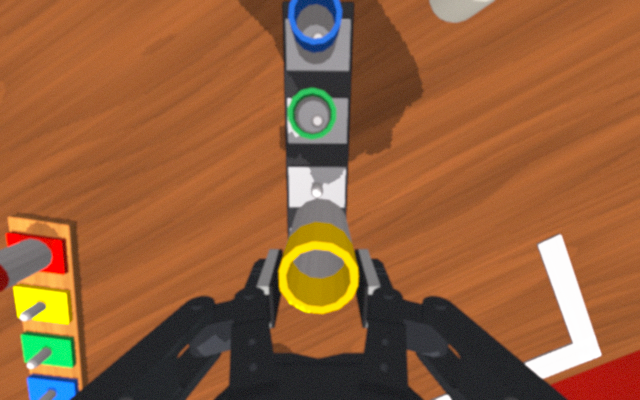

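```bash
python3 -m inch '[[-0.25,[0,-0.1,-1],-0.2],[-0.25,[0,0,-2],0],[-0.25,[0,0,-2],0],[-0.25,[0,0,-1.5],0],[-0.25,[0,0,-0.5],0],[-0.25,[0,0,0],0],[-0.25,[0,0,0],0]]'; python3 - <<'E'
from h import *
s=r.observe();p=r.snapshot('wrist');R,t=wpose(p,s);im=cv2.cvtColor(p['color'],cv2.COLOR_RGB2BGR)
cv2.imwrite('pics/w30.png',im)
q=s['tool_rot'];print('toolz',Ro.from_quat([q[1],q[2],q[3],q[0]]).as_matrix()[:,2],yaw(s),s['eef_pos'],s['force'])
E
```

```text
time_s: 30.5
eef_pos: [0.547, 0.2076, 0.0935]
tool_rot: [-0.022, 0.253, 0.967, 0.009]
force: [-0.4, -0.5, -3.1]
grip_width: 0.039
toolz [-0.03803026  0.02947171 -0.99884189] 60.64639429893664 [0.54701002 0.2075531  0.093464  ] [-0.38547065 -0.49684928 -3.14270688]
```

View pics/w30.png

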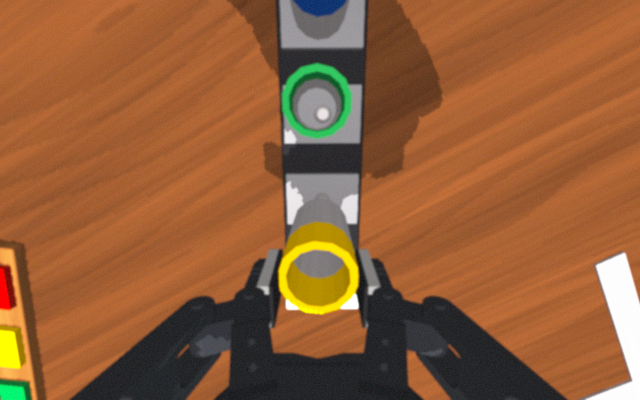

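```bash
python3 -m inch '[[-0.25,[-0.2,0.5,0],0],[-0.25,[0,0,-0.5],0],[-0.25,[0,0,-1],0],[-0.25,[0,0,-1],0],[-0.25,[0,0,-0.8],0],[-0.25,[0,0,0],0]]'
```

```text
time_s: 31.05
eef_pos: [0.5474, 0.2135, 0.0612]
tool_rot: [-0.019, 0.253, 0.967, 0.011]
force: [-0.7, 0.1, -3.8]
grip_width: 0.0395
```

```bash
python3 -m inch '[[-0.25,[-0.3,0,-0.5],0],[-0.25,[-0.1,0,-0.5],0],[-0.25,[0,0,0],0]]'
```

```text
time_s: 31.3
eef_pos: [0.5422, 0.2134, 0.0491]
tool_rot: [-0.02, 0.253, 0.967, 0.01]
force: [-0.2, 0.2, -2.6]
grip_width: 0.0397
```

```bash
python3 -m inch '[[-0.25,[0.2,0,-0.3],0],[0,[0,0,0],0],[0.5,[0,0,0],0],[0.5,[0,0,0],0],[0.5,[0,0,0],0]]'; python3 - <<'E'
from h import *
s=r.observe();p=r.snapshot('wrist');R,t=wpose(p,s);im=cv2.cvtColor(p['color'],cv2.COLOR_RGB2BGR)
cv2.imwrite('pics/w31.png',im)
q=s['tool_rot'];print('toolz',Ro.from_quat([q[1],q[2],q[3],q[0]]).as_matrix()[:,2],yaw(s),s['eef_pos'],s['force'])
E
```

```text
time_s: 31.72
eef_pos: [0.546, 0.2136, 0.0478]
tool_rot: [-0.018, 0.253, 0.967, 0.011]
force: [0.1, -0.9, 0.4]
grip_width: 0.0638
toolz [-0.0298953   0.03070896 -0.99908119] 60.65463643022879 [0.54598364 0.21364248 0.04781927] [ 0.06874975 -0.86155071  0.43360337]
```

View pics/w31.png

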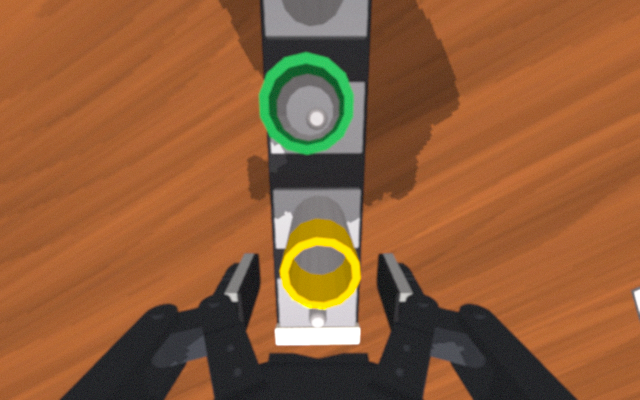

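Yellow stands free on its pin. Now red, which goes on the pin nearest the white bar at (.610,.177).

```bash
python3 -m inch '[[0.5,[0,0,1],0],[0.5,[0,0,2.5],0],[0.5,[0,0,3],0],[0.5,[0,0,3],0],[0.5,[0,0,3],0],[0.5,[-0.3,-1,1],-0.5],[0.5,[-0.6,-2,0.1],-0.5],[0.5,[-0.6,-2.5,0.1],-0.5],[0.5,[-0.6,-2.5,0.1],-0.5],[0.5,[-0.6,-2.5,0.1],-0.5]]'; python3 -m inch '[[0.5,[-0.6,-2.5,0.1],-0.5],[0.5,[-0.6,-2.5,0.1],-0.5],[0.5,[-0.6,-2.5,0.1],-0.5],[0.5,[-0.6,-2.5,0.1],-0.5],[0.5,[-0.6,-2.5,0.1],-0.5],[0.5,[-0.6,-2.5,0.1],-0.5],[0.5,[-0.6,-2.5,0.1],-0.5],[0.5,[-0.6,-2,0.1],-0.5],[0.5,[-0.5,-1.5,0],-0.5],[0.5,[0,0,0],0]]';python3 - <<'E'
from h import *
s=r.observe();p=r.snapshot('wrist');R,t=wpose(p,s);im=cv2.cvtColor(p['color'],cv2.COLOR_RGB2BGR)
cv2.imwrite('pics/w32.png',im)
q=s['tool_rot'];print('toolz',Ro.from_quat([q[1],q[2],q[3],q[0]]).as_matrix()[:,2],yaw(s),s['eef_pos'],s['force'])
E
```

```text
time_s: 32.6
eef_pos: [0.5165, 0.1079, 0.2004]
tool_rot: [-0.016, 0.272, 0.962, 0.012]
force: [0.3, -0.6, 0.1]
grip_width: 0.0639
time_s: 33.43
eef_pos: [0.457, -0.1176, 0.2147]
tool_rot: [-0.011, 0.314, 0.949, 0.012]
force: [0.6, -0.6, 0.1]
grip_width: 0.0642
toolz [-0.01429539  0.02958186 -0.99946013] 53.32211822103808 [ 0.45698792 -0.11756354  0.21468193] [ 0.64775229 -0.5790801   0.07743023]
```

View pics/w32.png

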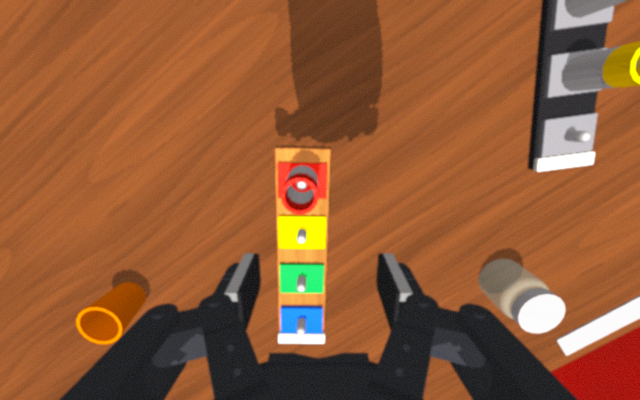

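Target is (.449,−.136). I'll move there, then descend partway.

```bash
python3 -m inch '[[0.5,[-0.4,-0.8,-0.5],-0.3],[0.5,[-0.3,-0.7,-1.5],-0.3],[0.5,[0,0,-2],0],[0.5,[0,0,-2],0],[0.5,[0,0,-2],0],[0.5,[0,0,-1],0],[0.5,[0,0,0],0],[0.5,[0,0,0],0]]';python3 - <<'E'
from h import *
s=r.observe();p=r.snapshot('wrist');R,t=wpose(p,s);im=cv2.cvtColor(p['color'],cv2.COLOR_RGB2BGR)
cv2.imwrite('pics/w33.png',im)
q=s['tool_rot'];print('toolz',Ro.from_quat([q[1],q[2],q[3],q[0]]).as_matrix()[:,2],yaw(s),s['eef_pos'],s['force'])
E
```

```text
time_s: 34.15
eef_pos: [0.4497, -0.1298, 0.1218]
tool_rot: [-0.01, 0.317, 0.948, 0.012]
force: [-0.1, 0.2, 0.4]
grip_width: 0.064
toolz [-0.011329    0.02908346 -0.99951278] 52.99131862512883 [ 0.44967141 -0.12975857  0.12182512] [-0.07419704  0.16556242  0.407372  ]
```

View pics/w33.png

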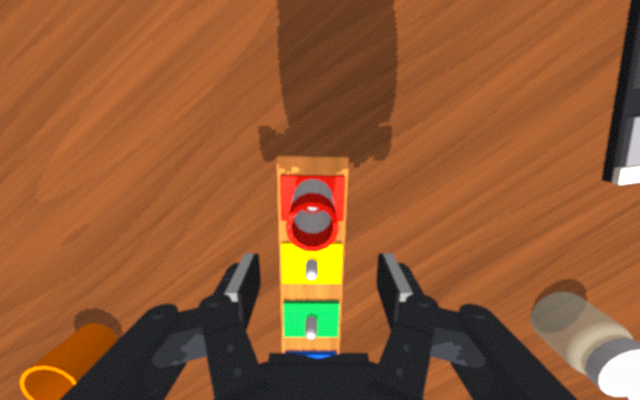

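```bash
python3 -m inch '[[0.5,[-0.1,-0.3,-0.5],-0.2],[0.5,[0,-0.3,-1],0],[0.5,[0,0,-1.2],0],[0.5,[0,0,-0.8],0],[0.5,[0,0,0],0]]';python3 - <<'E'
from h import *
s=r.observe();p=r.snapshot('wrist');R,t=wpose(p,s);im=cv2.cvtColor(p['color'],cv2.COLOR_RGB2BGR)
cv2.imwrite('pics/w34.png',im)
print(yaw(s),s['eef_pos'],s['force'])
E
```

```text
time_s: 34.62
eef_pos: [0.4507, -0.1376, 0.0872]
tool_rot: [-0.007, 0.319, 0.948, 0.011]
force: [-0.4, 0.4, 0.5]
grip_width: 0.0634
52.80750918262805 [ 0.45070249 -0.13762209  0.08722518] [-0.39752441  0.42883963  0.51741458]
```

View pics/w34.png

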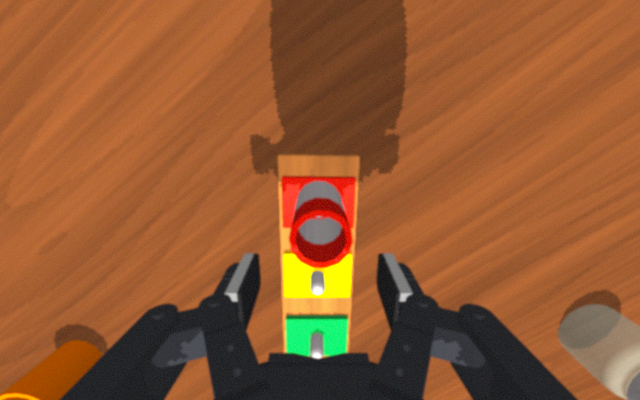

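```bash
python3 - <<'E'
from h import *
s=r.observe();p=r.snapshot('wrist')
print(s['eef_pos'],wback(p,s,(320.5,233),.1),wback(p,s,(317,282),.042),'yellow pin')
E
```

```text
[ 0.45071097 -0.1376277   0.08777982] [ 0.44813152 -0.13297545  0.1       ] [ 0.50593364 -0.17884787  0.042     ] yellow pin
```

```bash
python3 -m inch '[[0.5,[-0.1,0.1,-1],0],[0.5,[0,0,-1.2],0],[0.5,[0,0,-1],0],[0.4,[0,0,-0.2],0]]'; python3 -m inch '[[0,[0,0,-0.1],0],[0,[0,0,-0.1],0],[0,[0,0,-0.1],0],[-0.1,[0,0,-0.1],0],[-0.15,[0,0,0],0],[-0.2,[0,0,0],0],[-0.2,[0,0,0],0],[-0.25,[0,0,0],0]]' 25;python3 - <<'E'
from h import *
s=r.observe();p=r.snapshot('wrist');R,t=wpose(p,s);im=cv2.cvtColor(p['color'],cv2.COLOR_RGB2BGR)
cv2.imwrite('pics/w35.png',im)
q=s['tool_rot'];print('toolz',Ro.from_quat([q[1],q[2],q[3],q[0]]).as_matrix()[:,2],yaw(s),s['eef_pos'],s['force'])
E
```

```text
time_s: 35.05
eef_pos: [0.4508, -0.1371, 0.0527]
tool_rot: [-0.005, 0.319, 0.948, 0.011]
force: [0.0, 0.1, -0.4]
grip_width: 0.0598
time_s: 35.72
eef_pos: [0.4509, -0.1368, 0.0482]
tool_rot: [-0.005, 0.318, 0.948, 0.011]
force: [1.1, 0.4, -2.6]
grip_width: 0.0397
toolz [-0.00338449  0.02435922 -0.99969754] 52.84764864881658 [ 0.45088879 -0.13680258  0.04822936] [ 1.14369631  0.36509337 -2.58564602]
```

View pics/w35.png

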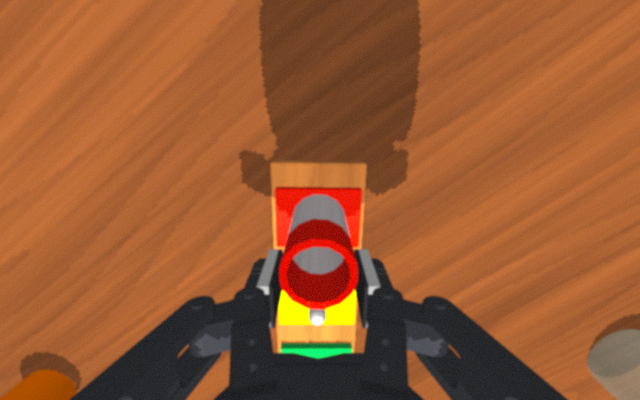

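```bash
python3 -m inch '[[-0.25,[0,0,0.5],0],[-0.25,[0,0,1],0],[-0.25,[0,0,1.5],0],[-0.25,[0,0,2.5],0],[-0.25,[0,0,2.5],0],[-0.25,[0,0,2.5],0],[-0.25,[0,0,2],0],[-0.25,[0.4,0.8,1],0.6],[-0.25,[0.8,1.6,0.1],0.6],[-0.25,[1.2,2.3,0.1],0.6]]'; python3 -m inch '[[-0.25,[1.2,2.3,0.1],0.6],[-0.25,[1.2,2.3,0.1],0.6],[-0.25,[1.2,2.3,0.1],0.6],[-0.25,[1.2,2.3,0.1],0.6],[-0.25,[1.2,2.3,0.1],0.6],[-0.25,[1.2,2.3,0.1],0.6],[-0.25,[1.2,2.3,0.1],0.6],[-0.25,[1.2,2.3,0.1],0.6],[-0.25,[1.2,2.3,0.1],0.6],[-0.25,[0.8,1.6,0.1],0.5]]'
```

```text
time_s: 36.6
eef_pos: [0.4723, -0.0905, 0.198]
tool_rot: [-0.005, 0.306, 0.952, 0.01]
force: [-0.3, -0.6, -3.6]
grip_width: 0.0393
time_s: 37.43
eef_pos: [0.5937, 0.1445, 0.2198]
tool_rot: [-0.001, 0.255, 0.967, 0.01]
force: [0.4, 0.4, -3.2]
grip_width: 0.0392
```

```bash
python3 -m inch '[[-0.25,[0.4,1,-0.5],0],[-0.25,[0.3,0.8,-1],0],[-0.25,[0,0,-1.5],0],[-0.25,[0,0,-2],0],[-0.25,[0,0,-1],0],[-0.25,[0,0,0],0],[-0.25,[0,0,0],0]]'; python3 - <<'E'
from h import *
s=r.observe();p=r.snapshot('wrist');R,t=wpose(p,s);im=cv2.cvtColor(p['color'],cv2.COLOR_RGB2BGR)
cv2.imwrite('pics/w36.png',im)
q=s['tool_rot'];print('toolz',Ro.from_quat([q[1],q[2],q[3],q[0]]).as_matrix()[:,2],yaw(s),s['eef_pos'],s['force'])
E
```

```text
time_s: 38.02
eef_pos: [0.6006, 0.1659, 0.1567]
tool_rot: [-0.001, 0.254, 0.967, 0.01]
force: [0.5, -0.1, -2.4]
grip_width: 0.0396
toolz [ 0.00262157  0.02010906 -0.99979436] 60.598431330429584 [0.60055393 0.16586905 0.15673821] [ 0.53479872 -0.08950476 -2.36783896]
```

View pics/w36.png

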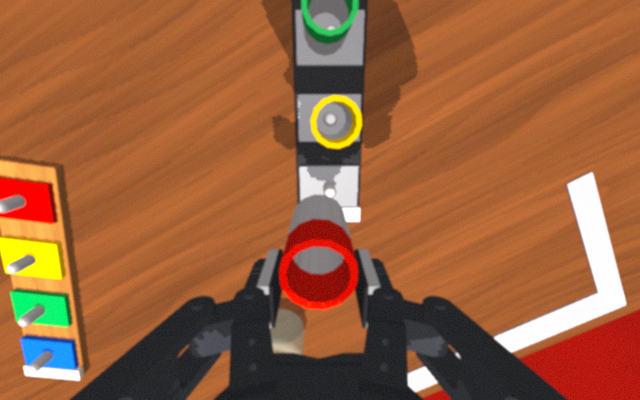

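```bash
python3 -m inch '[[-0.25,[0.5,0.5,0],0.2],[-0.25,[0.4,0.5,0],0.2],[-0.25,[0,0,-1],0],[-0.25,[0,0,-1.5],0],[-0.25,[0,0,-1.5],0],[-0.25,[0,0,-1],0],[-0.25,[0,0,0],0],[-0.25,[0,0,0],0]]'; python3 - <<'E'
from h import *
s=r.observe();p=r.snapshot('wrist');R,t=wpose(p,s);im=cv2.cvtColor(p['color'],cv2.COLOR_RGB2BGR)
cv2.imwrite('pics/w37.png',im)
q=s['tool_rot'];print('toolz',Ro.from_quat([q[1],q[2],q[3],q[0]]).as_matrix()[:,2],yaw(s),s['eef_pos'],s['force'])
E
```

```text
time_s: 38.73
eef_pos: [0.6141, 0.1769, 0.1086]
tool_rot: [0.003, 0.25, 0.968, 0.011]
force: [0.2, -0.4, -2.6]
grip_width: 0.0394
toolz [ 0.01072841  0.02067092 -0.99972877] 61.005365786335034 [0.61413657 0.17692968 0.10859959] [ 0.22238154 -0.37237118 -2.62102153]
```

View pics/w37.png

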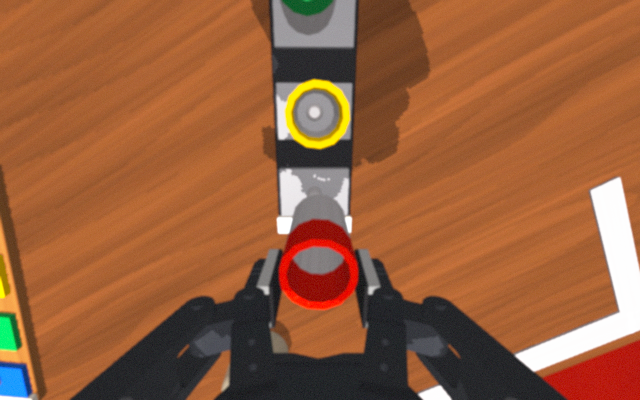

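```bash
python3 -m inch '[[-0.25,[-0.4,0,-0.5],0],[-0.25,[0,0,-1],0],[-0.25,[0,0,-1],0],[-0.25,[0,0,0],0]]';python3 - <<'E'
from h import *
s=r.observe();p=r.snapshot('wrist');R,t=wpose(p,s);im=cv2.cvtColor(p['color'],cv2.COLOR_RGB2BGR)
cv2.imwrite('pics/w38.png',im);print(s['eef_pos'])
E
```

```text
time_s: 39.12
eef_pos: [0.6111, 0.177, 0.0839]
tool_rot: [0.004, 0.25, 0.968, 0.012]
force: [-0.4, -0.3, -4.2]
grip_width: 0.0392
[0.61105876 0.17701067 0.083853  ]
```

View pics/w38.png

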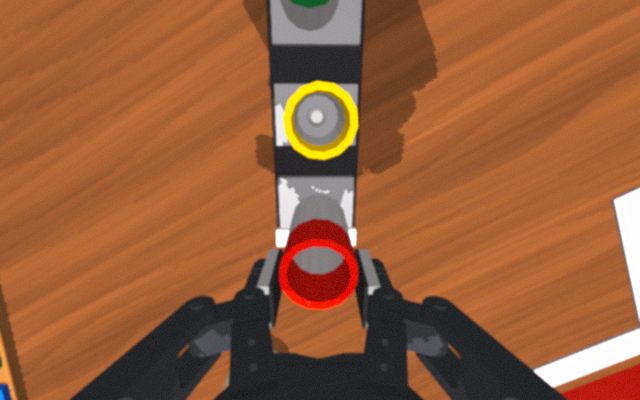

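Aligned with the pin axis. Lowering.

```bash
python3 -m inch '[[-0.25,[-0.1,0,-0.7],0],[-0.25,[0,0,-0.8],0],[-0.25,[0,0,-0.8],0],[-0.25,[0,0,-0.5],0],[-0.25,[0,0,-0.2],0]]'
```

```text
time_s: 39.58
eef_pos: [0.6108, 0.177, 0.0526]
tool_rot: [0.005, 0.25, 0.968, 0.012]
force: [-0.4, 0.2, -3.0]
grip_width: 0.0398
```

```bash
python3 -m inch '[[-0.25,[-0.1,0,-0.3],0],[-0.25,[-0.1,0,-0.3],0]]'
```

```text
time_s: 39.75
eef_pos: [0.6106, 0.1769, 0.048]
tool_rot: [0.007, 0.25, 0.968, 0.013]
force: [1.4, 0.0, 18.5]
grip_width: 0.0398
```

Contact with the seat at the expected height. Releasing.

```bash
python3 -m inch '[[-0.1,[0,0,0],0],[0.3,[0,0,0],0],[0.5,[0,0,0],0],[0.5,[0,0,0],0],[0.5,[0,0,1],0],[0.5,[0,0,2],0],[0.5,[0,0,3],0],[0.5,[0,0,3],0],[0.5,[0,0,3],0],[0.5,[0,0,2],0]]'; python3 -m inch '[[0.5,[-0.5,-2,1],0],[0.5,[-0.5,-3,0.5],0],[0.5,[-0.5,-3,0],0],[0.5,[-0.5,-3,0],0],[0.5,[-0.5,-3,0],0],[0.5,[-0.5,-3,0],0],[0.5,[-0.5,-2,0],0],[0.5,[0,0,0],0]]'; python3 - <<'E'
from h import *
for n,c in(('scene',(slice(80,220),slice(310,450))),('top',(slice(170,310),slice(190,330)))):
    p=r.snapshot(n);im=cv2.cvtColor(p['color'],cv2.COLOR_RGB2BGR)
    cv2.imwrite(f'pics/{n}40.png',cv2.resize(im[c],None,fx=4,fy=4,interpolation=cv2.INTER_CUBIC))
c=np.array([.5117,.2312]);a=np.radians(-29);u=np.array([np.cos(a),np.sin(a)]);v=np.array([-u[1],u[0]])
for n in('top','scene'):
  p=r.snapshot(n)
  for l in('red_mid','yellow_mid','green_mid','blue_mid'):
    for d in r.regions_of(n,l)[:1]:
      w=cv2.minAreaRect(np.argwhere(d['mask'])[:,::-1].astype(np.float32))[0]; X=back(p,w,.06)[:2]-c
      print(n,l,round(d['p'],2),'along',round(X@u*1000,1),'across',round(X@v*1000,1))
  for l,z in(('jar',.05),('oil_bottle',.05),('cup',.05)):
    for d in r.regions_of(n,l)[:1]: print(n,l,back(p,cv2.minAreaRect(np.argwhere(d['mask'])[:,::-1].astype(np.float32))[0],z).round(3))
E
```

```text
time_s: 40.58
eef_pos: [0.6068, 0.1767, 0.1922]
tool_rot: [0.004, 0.25, 0.968, 0.012]
force: [0.3, -0.5, 0.7]
grip_width: 0.0643
time_s: 41.25
eef_pos: [0.5725, -0.0189, 0.2239]
tool_rot: [0.013, 0.248, 0.969, 0.013]
force: [0.5, -0.3, -0.9]
grip_width: 0.0639
top red_mid 0.49 along 111.2 across 3.1
top yellow_mid 0.73 along 36.9 across 3.2
top green_mid 0.52 along 37.9 across 3.0
top blue_mid 0.8 along -118.3 across 0.5
top oil_bottle [0.433 0.436 0.05 ]
top cup [ 0.437 -0.467  0.05 ]
scene red_mid 0.63 along 110.1 across -0.3
scene yellow_mid 0.68 along 28.8 across 0.7
scene green_mid 0.67 along -49.3 across -7.1
scene blue_mid 0.71 along -130.1 across -1.6
scene jar [0.763 0.013 0.05 ]
scene oil_bottle [0.438 0.436 0.05 ]
```

View pics/scene40.png

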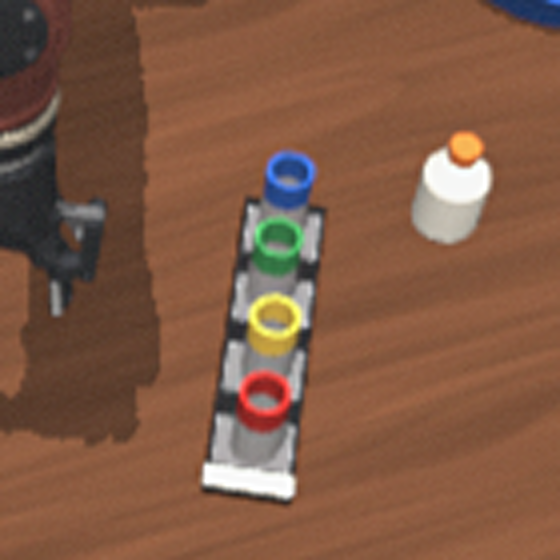

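View pics/top40.png

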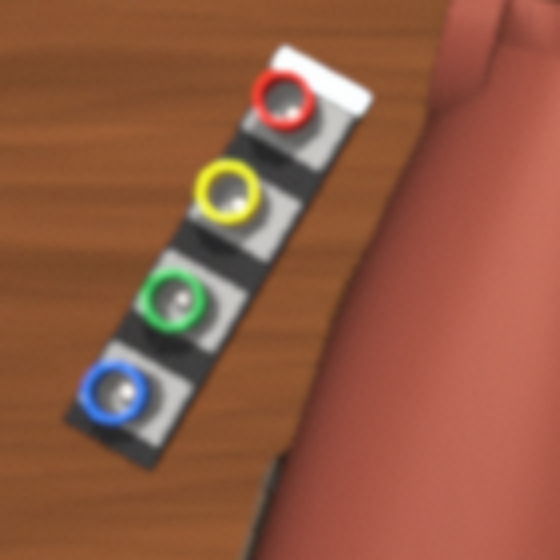

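```bash
python3 - <<'E'
from h import *
c=np.array([.5117,.2312]);a=np.radians(-29);u=np.array([np.cos(a),np.sin(a)]);v=np.array([-u[1],u[0]])
D={'scene':((310,80),[(264,402),(274,324),(278,246),(289,180)]),'top':((190,170),[(284,99),(228,191),(173,300),(115,391)])}
for n,(o,P) in D.items():
  p=r.snapshot(n)
  for l,w in zip('RYGB',P):
    X=back(p,(np.array(w)+.5)/4-.5+o,.1)[:2]-c; print(n,l,'along',round(X@u*1000,1),'across',round(X@v*1000,1))
E
```

```text
scene R along 119.8 across 0.6
scene Y along 44.0 across 0.4
scene G along -35.3 across -4.7
scene B along -107.1 across -2.8
top R along 110.4 across 1.1
top Y along 36.9 across 1.7
top G along -44.9 across -4.3
top B along -115.7 across -2.2
```

Averaging the two views, every tube is within about 5 mm of its pin (limit 12 mm) and upright, and the arm is clear. Handing in.

```bash
python3 - <<'E'
from plant import r
s=r.observe();print(s['time_s'],s['force'],s['grip_width'])
print(r.job_done())
E
```

```text
42.25 [-0.27197514  0.55783676  1.01195062] 0.06386795330646106
the job is handed in; nothing more can be done
None
```

All four tubes are on the black rack in reverse order: red nearest the white bar, then yellow, green and blue farthest. I handed the job in at 42 s of the 128 s allowed; it reported no verdict.

**Last checks:**
- **Position:** averaging the two fixed cameras, each tube is within about 5 mm of its pin (limit 12 mm). Green is the farthest off across the rack, by about 4.5 mm. The two cameras differed by 7 to 10 mm along the rack, more than the 4 to 6 mm they differed by on the bare pins at the start.
- **Upright and released:** the pictures show all four tubes upright. The gripper is clear of them and carries no load.
- **Seated:** red and blue gave a clear contact reading on the way down. Yellow and green were judged by height and picture only.
- **Bystanders:** the jar, bottle and cup positions measured within about 2 mm of where they started, though not every camera saw all three.

**What went wrong:** at 50 N, the grip on green ended with one finger inside the bore, so it was carried by a single wall and leaned about 10°. I lowered it over its pin, opened the fingers only slightly, and it stood up as the finger was drawn out. Yellow and red were gripped at 20 to 25 N with no trouble.

**Other disagreement:** the tool drifted up to about 3° from vertical during the moves, which the interface gives no way to correct. While setting blue down it also moved about 8 mm sideways against the seat (contact 58 N), and I re-centred it before letting go.

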